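# Knock the jammed spacer out of the welding jig

## Task

The spacer is jammed in the welding jig under the keeper strap: take the steel bar off the top of the offcut pile and, holding it, push the spacer endways along the channel with the bar's end, not with the fingers, until it is clear of the strap. It can leave towards one end only and you cannot see which, so if it does not give to a firm push of about 20 N do not force it, push from the other end instead. Then lay the bar back flat along the top of the pile, lift the spacer out of the jig into the parts tray, and leave everything else on the bench where it is.

Things in the scene. Friction and masses are not known exactly. Their poses are not given: they have to be found in the camera images.
- spacer: Jammed steel spacer, 27 (x) x 60 (y) x 36 (z) mm, about 0.3 kg. Origin: centre of its underside. The lower 12 mm are cut back 14 mm at both y ends, so only the upper 24 mm of each end face can be pushed. Starts standing in the middle of the jig's channel, long side along it. It can be gripped across x once it is out of the channel.
- jig: Steel welding jig fixed to the bench; origin: centre of its underside. Base plate 110 (x) x 200 (y) x 12 (z) mm. Two walls, each 22 mm thick, y from -30 to 30 mm, tops 50 mm above the bench, leave a straight channel 28 mm wide along the jig's y axis. Beyond the walls, at both ends, the base plate is open and flat.
- channel (a point): Middle of the channel's floor, 12 mm above the bench, axes as the jig's. A hidden stop pin stands 22 mm to +y or to -y of it (changes every time), 10 mm across, 9 mm tall, under that end of the spacer: the spacer then gives at most 2 mm towards that end and can leave only towards the other. A bar carried 11 mm or more above the floor passes over it.
- keeper (a point): Middle of the keeper strap's underside, 50 mm above the bench. Strap 24 mm wide (y from -12 to 12 mm), 6 mm thick, crossing the channel, bolt heads up to 60 mm above the bench. It stops the spacer being lifted.
- pad (a point): Face of the spring pad in the +x wall, 36 mm above the bench, y from -9 to 9 mm. It squeezes the spacer against the other wall; sliding the spacer along y takes about 6 to 12 N. It sticks at most 1.5 mm into the channel once the spacer has gone.
- bar: The knocking block: a bright steel bar, 18 (x) x 150 (y) x 20 (z) mm, 0.4 kg nominal, lying on top of the pile of offcuts. Origin: centre of its underside.
- flat_top: Dark steel plate 65 (x) x 170 (y) x 10 (z) mm on which the bar lies; second of the pile. Origin: centre of its underside (its top is 10 mm above).
- flat_low: Dark steel plate 85 (x) x 190 (y) x 12 (z) mm, the lowest of the pile, on the bench. Origin: centre of its underside.
- tray: Open aluminium parts tray fixed to the bench, 130 (x) x 190 (y) x 30 (z) mm outside, walls 3 mm, floor 3 mm. Origin: centre of its underside.
- round: bystander: solid dark steel round, 52 mm across, 62 mm tall, standing; origin: centre of underside
- tube: bystander: length of square aluminium tube, 30 x 140 x 30 mm, lying along its y; origin: centre of underside
- angle: bystander: dark steel angle offcut, 90 x 45 mm foot, 45 mm tall; origin: centre of the foot's underside
- hammer: bystander: hammer 240 mm long lying along its x axis, about at its middle the origin
- brush: bystander: brush 200 mm long lying along its x axis, about at its middle the origin
- bottle: bystander: clear closed bottle, 64 mm across, 200 mm tall, standing; origin: centre of underside
- coupon: bystander: welded T test piece, plate 70 x 90 x 6 mm with an upright rib 56 mm tall; origin: centre of underside
Mind the look-alikes: they are no part of the job. What is shaped like the spacer but green, pink or turquoise is not meant.

How it is judged:
By the outcome, as a careful person would: the job done as asked, in the order asked, and still so for the second after the job is handed in, with the robot touching nothing.
It also fails if it takes over 72 s, if anything falls off the work surface, if the arm or the gripper's body presses on something with over 40 N, if the wrist force passes 120 N, or if a joint passes its speed limit or range.

## Robot

A 6-joint arm with a two-finger parallel gripper is mounted at the origin on the work surface. World frame = base frame: x ahead of the robot, y to its left, z up, the work surface at z = 0. Lengths are in mm, angles in rad, forces in N, time in s.
With the tool pointing down it reaches from about 400 to 925 mm from the base axis. Payload 12.5 kg.
Tool frame: the origin (TCP) lies at the very end of the fingers, on their centre line; the grasp point (between the pads) lies 19 mm behind it; x points along the fingers, y is the direction in which the jaws open and shut, and the axes are right-handed (so a half turn about x gives the same grasp; the last joint's range is limited). The gripper opens to 95 mm and grips with 3 to 60 N. Pads are 20 mm wide; open, the fingers measure 119 mm over their backs; the gripper's body (75 mm by 180 mm) begins 59 mm behind the grasp point.
Start: joints at [-1.352, 0.491, 1.559, -0, 1.092, -0.106], TCP at [199.473, -592.335, 185.761] pointing down, gripper open.
Joint ranges: [-3.1, 3.1], [-0.84, 2.19], [0.05, 2.79], [-1.13, 4.28], [0.06, 2.93], [-2.69, 2.69]. Speed limits (rad/s): [2.22, 2.22, 2.79, 3.14, 3.14, 3.14].

## Interface

Orientations are given as [roll, pitch, yaw] about the fixed x, y, z axes, in that order (R = Rz(yaw) Ry(pitch) Rx(roll)).
In Python, from cell import * gives the robot as it stands.
- The arm moves only by the tool step_arm, never from a script. Its argument "steps" is a list of rows, each a list of 4 numbers: the shift along the tool's x, y, z in units of 50 mm (1.0 is 50 mm), then the turn about the tool's x in units of 8 degrees (1.0 is 8 degrees). A call has 1 to 20 rows; each row shifts and turns the commanded pose from where the row before left it, along the tool's axes as they then stand; what a row does not reach is not made up. A row lasts 1/8 s, in which the tool goes at most 62.5 mm and 10.7 degrees, less where a joint would pass 70% of its speed; a pose out of reach is approached as far as the arm can. A call is refused whole if a number of a shift passes 1 or a number of a turn 1, either way. A call with a gripper value outside its range is refused whole. "jaw" is the closure, from 0 (fully open) to 1 (shut), set as the call begins (left out, the last holds). The fingers move at their own pace and stop on an object; the grip force is fixed at half the most. Time passes only in rows, so rows that do not move let the fingers close. It gives the time, the measured TCP pose, the force and the opening at its end, in the units of the state.
- state(): the state, without advancing time (a new reading comes with each control period).
- read_camera(name): name is "scene" or "top" or "wrist"; returns the picture (400x640x3 uint8, red, green, blue); there is no depth.
- camera_info(name): a dict with "mtx" (3x3 intrinsics, pixels), "eye" and "attitude" of the camera in the world; the wrist camera has in their place "hand_eye" (4x4, takes a point from camera to tool coordinates, whose origin is the TCP and whose axes are the tool frame's). Camera axes: x right, y down, z forward; pixel columns grow to the right and rows downward; lengths in mm; the calibration is good to about 2 mm. A picture is of the moment at which its call begins: read the wrist's pose just before it. camera_info takes no time and is no camera call.
- job_done(): hands the job in, once; it reports no verdict.
The state is a dict: "t": time; "joints": joint angles; "qvel": joint speeds; "tau": joint torques, N m; "eef_pos": TCP position; "tcp_rot": TCP orientation; "ft_force": force on the tool from outside, world axes, zero at the start; "moment": the same for the moment, N m; "opening": opening from 0.0 (shut) to 1.0 (fully open).
Only numpy, scipy, OpenCV 4.12 (cv2) and the standard library are available. Lean on these libraries where they do the work, as an engineer would, in place of code of your own. Each camera call takes 0.05 s, during which the arm holds its last target.

## Working session

There is one attempt and no reset: what is moved stays moved. The work goes in short steps, Python scripts to look and compute and a tool call to move; the robot and the scene stay as the last step left them, time stands still between calls to the robot, and variables do not carry over. Pictures are saved under pics/ and viewed, and the job is handed in when it is done.

Besides the shell and the picture viewer there is one more tool, called after ">>>" by a JSON object that holds its "api" and its "payload", one argument or row to a line. step_arm: Moves the arm, as the interface text tells. Its arguments: {"type":"object","properties":{"steps":{"type":"array","items":{"type":"array","items":{"type":"number"}}},"jaw":{"type":"number"}},"required":["steps"]}

```bash
ls; mkdir -p pics; python3 - <<'E'
from cell import *
import cv2
print(state())
for n in ("scene","top","wrist"):
    print(n,camera_info(n))
for n in ("scene","top"):
    cv2.imwrite(f"pics/{n}0.png",read_camera(n)[:,:,::-1])
E
```

```text
pics
{'t': 0.0, 'joints': array([-1.35164008e+00,  4.91539964e-01,  1.55946286e+00,  6.16663864e-07,
        1.09169549e+00, -1.05636768e-01]), 'qvel': array([-0.00045091,  0.00063643, -0.00033354,  0.00169498, -0.00203052,
        0.00076044]), 'tau': array([ 9.46956206e-04, -6.12639141e+01, -2.58182949e+01,  6.94249989e-02,
        4.82248224e-02, -7.15607302e-05]), 'eef_pos': array([ 199.38374472, -592.04663453,  185.16932307]), 'tcp_rot': array([-1.67692775,  1.56969067,  1.78945764]), 'ft_force': array([ 0.52727071, -0.56118989, -0.21642509]), 'moment': array([ 0.01934135, -0.00395553, -0.00377995]), 'opening': 1.0011026027533383}
scene {'mtx': array([[519.67949803,   0.        , 314.90180137],
       [  0.        , 519.67949803, 196.66457569],
       [  0.        ,   0.        ,   1.        ]]), 'eye': array([1320.11008454, -735.9573157 ,  999.30705257]), 'attitude': array([-2.32069268,  0.01812414,  0.74895618])}
top {'mtx': array([[361.18735562,   0.        , 322.86987263],
       [  0.        , 361.18735562, 201.2808137 ],
       [  0.        ,   0.        ,   1.        ]]), 'eye': array([514.52695141,   3.56381449, 990.27256211]), 'attitude': array([-3.02551699,  0.02172918, -1.5674967 ])}
wrist {'mtx': array([[285.04967942,   0.        , 320.22763787],
       [  0.        , 285.04967942, 196.97176792],
       [  0.        ,   0.        ,   1.        ]]), 'hand_eye': array([[-1.22812154e-03, -2.67051940e-01,  9.63681354e-01,
        -1.98682319e+02],
       [ 9.99999204e-01, -5.06528977e-05,  1.26036848e-03,
        -1.32346687e+00],
       [-2.87770595e-04,  9.63682136e-01,  2.67051790e-01,
        -7.64943938e+01],
       [ 0.00000000e+00,  0.00000000e+00,  0.00000000e+00,
         1.00000000e+00]])}
```

View pics/scene0.png

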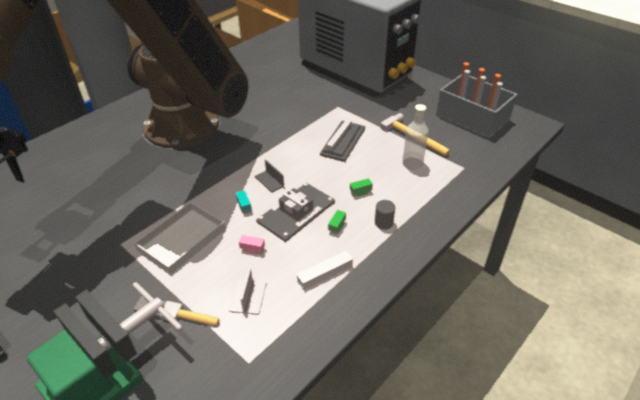

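View pics/top0.png

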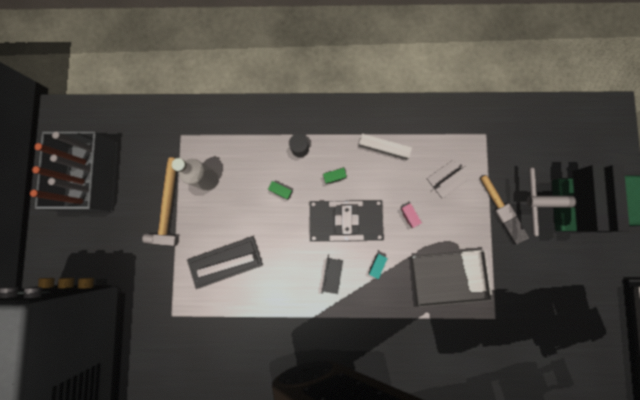

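The top view shows the pile with the bright bar at about (225,264), the jig at (346,220) with its long axis horizontal (world y), the tray at (450,277), and coloured decoys around. Next, zoom in and measure.

```bash
cat > h.py <<'E'
from cell import *
import cv2, numpy as np
from scipy.spatial.transform import Rotation as R
def cam(n,st=None):
    c=camera_info(n); K=c['mtx']
    if n=='wrist':
        st=st or state(); T=c['hand_eye']; Rt=R.from_euler('xyz',st['tcp_rot']).as_matrix()
        return K,Rt@T[:3,:3],Rt@T[:3,3]+st['eef_pos']
    return K,R.from_euler('xyz',c['attitude']).as_matrix(),np.array(c['eye'])
def ray(C,uv,z):
    K,Rm,e=C; uv=np.atleast_2d(uv).astype(float)
    d=(Rm@np.linalg.inv(K)@np.c_[uv,np.ones(len(uv))].T).T
    return e+d*((z-e[2])/d[:,2])[:,None]
def proj(C,P):
    K,Rm,e=C; p=(K@Rm.T@(np.atleast_2d(P)-e).T).T
    return p[:,:2]/p[:,2:]
def crop(img,x,y,w,h,s,fn):
    cv2.imwrite(fn,cv2.resize(img[y:y+h,x:x+w,::-1],None,fx=s,fy=s,interpolation=cv2.INTER_CUBIC))
E
python3 - <<'E'
from h import *
im=cv2.imread('pics/top0.png')[:,:,::-1]
crop(im,180,190,220,110,3.6,'pics/t1.png')
s=cv2.imread('pics/scene0.png')[:,:,::-1]
crop(s,240,100,140,150,4,'pics/s1.png')
C=cam('top')
print(ray(C,[[346,220],[310,203],[382,203],[383,239],[310,241]],12))
print(ray(C,[[197,267],[257,252],[259,258],[199,276]],42))
print(ray(C,[[412,253],[486,249],[490,299],[415,304]],30))
E
```

```text
[[ 577.57541558  -37.60364189   12.        ]
 [ 623.80074082   60.30364429   12.        ]
 [ 623.97125064 -135.46536402   12.        ]
 [ 526.71129759 -136.62441114   12.        ]
 [ 520.75395869   59.53794199   12.        ]]
[[452.21942928 352.36404363  42.        ]
 [491.57106297 196.1575771   42.        ]
 [476.10277951 190.54379048  42.        ]
 [429.17387793 346.10782199  42.        ]]
[[ 490.23902117 -209.17276692   30.        ]
 [ 501.32688506 -401.68979048   30.        ]
 [ 373.92292355 -405.69203444   30.        ]
 [ 360.08819023 -213.59419149   30.        ]]
```

View pics/t1.png

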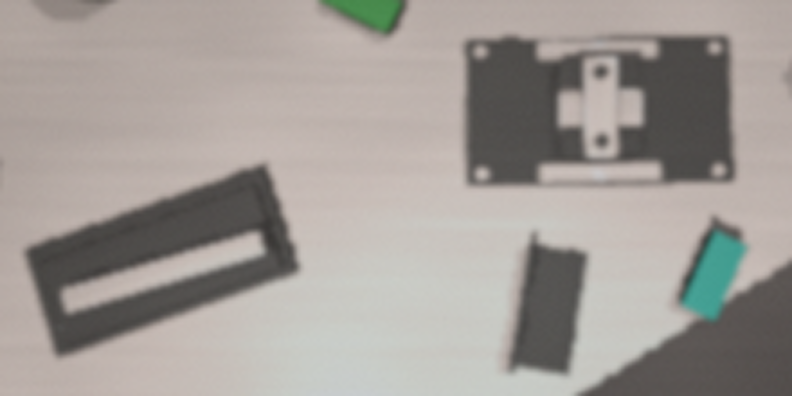

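View pics/s1.png

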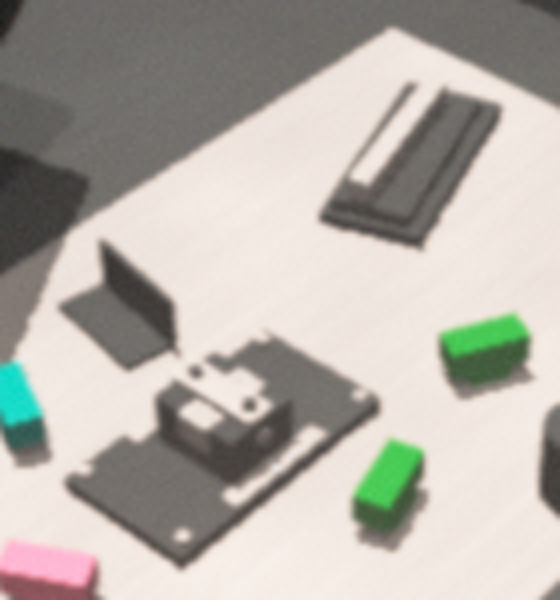

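```bash
python3 - <<'E'
from h import *
s=state(); print(R.from_euler('xyz',s['tcp_rot']).as_matrix().round(3))
im=cv2.imread('pics/top0.png')
C=cam('top')
g=cv2.cvtColor(im,cv2.COLOR_BGR2GRAY)
big=cv2.resize(g,None,fx=4,fy=4,interpolation=cv2.INTER_CUBIC)
def rects(x,y,w,h,thr,z,inv=False,amin=0):
    sub=big[4*y:4*(y+h),4*x:4*(x+w)]
    m=(sub<thr) if inv else (sub>thr)
    cs,_=cv2.findContours(m.astype(np.uint8),cv2.RETR_EXTERNAL,cv2.CHAIN_APPROX_NONE)
    for c in cs:
        if cv2.contourArea(c)<amin: continue
        b=cv2.boxPoints(cv2.minAreaRect(c)); uv=(b+0.5)/4-0.5+[x,y]
        P=ray(C,uv,z); e1=P[1]-P[0]; e2=P[2]-P[1]
        print('z',z,P.mean(0).round(1),'sides',np.linalg.norm(e1).round(1),np.linalg.norm(e2).round(1),'ang',np.degrees(np.arctan2(e1[1],e1[0])).round(2),np.degrees(np.arctan2(e2[1],e2[0])).round(2))
print(g[255:275,225], g[203:240,325])
rects(192,245,65,34,110,42,amin=1000)   # bar
rects(180,230,90,65,110,22,True,4000) # pile
rects(300,192,95,56,100,12,True,4000) # jig
E
```

```text
[[-0.     0.319 -0.948]
 [ 0.001 -0.948 -0.319]
 [-1.    -0.001 -0.   ]]
[ 77  77  78  77  74  80 115 160 182 187 189 192 188 165 118  84  78  80
  80  80] [77 77 77 77 78 78 77 77 78 79 79 79 78 78 78 77 79 79 77 77 79 80 79 78
 78 78 78 78 80 82 80 81 79 79 81 82 83]
z 42 [438.7 238.9  42. ] sides 85.0 30.0 ang -89.73 -178.58
z 42 [457.2 279.7  42. ] sides 152.7 21.1 ang -73.2 -161.69
z 42 [494.4 320.9  42. ] sides 95.2 31.8 ang -89.81 -178.05
z 22 [465.2 286.7  22. ] sides 191.5 83.4 ang -70.28 -158.96
z 12 [577.6  17.7  12. ] sides 87.1 107.5 ang -88.59 -178.79
z 12 [578.4 -94.6  12. ] sides 85.5 106.8 ang -89.96 179.09
```

>>> {"api": "step_arm", "payload": {
  "steps": [
    [0, 0, 0, -1],
    [0, 0, 0, -1],
    [0, 0, 0, -1],
    [0, 0, 0, -1],
    [0, 0, 0, -1],
    [0, 0, 0, -1],
    [0, 0, 0, -1],
    [0, 0, 0, -1],
    [0, 0, 0, -1],
    [0, 0, 0, -1],
    [0, 0, 0, -1],
    [0, 0.8, -0.6, 0],
    [0, 1, -0.7, 0],
    [0, 1, -0.7, 0],
    [0, 1, -0.7, 0],
    [0, 1, -0.7, 0],
    [0, 1, -0.7, 0],
    [0, 1, -0.7, 0],
    [0, 1, -0.7, 0]
  ]
}}

```text
t: 2.48
eef_pos: [495.5, -215.6, 185.7]
tcp_rot: [-1.596, 1.571, -2.876]
ft_force: [0.7, -0.4, -0.7]
opening: 1.003
```

>>> {"api": "step_arm", "payload": {
  "steps": [
    [0, 0.85, -1, 0],
    [0, 0.85, -1, 0],
    [0, 0.85, -0.95, 0],
    [0, 0, 0, 0]
  ]
}}

```text
t: 2.98
eef_pos: [572.4, -42.8, 185.3]
tcp_rot: [-2.661, 1.57, 2.346]
ft_force: [-0.5, -0.1, 0.4]
opening: 1.003
```

```bash
python3 - <<'E'
from h import *
s=state(); im=read_camera('wrist'); cv2.imwrite('pics/w1.png',im[:,:,::-1])
import pickle; pickle.dump(cam('wrist',s),open('w1.pkl','wb'))
Rm=R.from_euler('xyz',s['tcp_rot']).as_matrix(); print(s['eef_pos'],np.degrees(np.arctan2(Rm[1,1],Rm[0,1])),s['joints'])
im=read_camera('top'); cv2.imwrite('pics/top1.png',im[:,:,::-1])
E
```

```text
[572.42200502 -42.77273582 185.26258935] 16.886083147671542 [-1.89794554e-01  4.19097778e-01  1.68689595e+00  3.35557459e-04
  1.03601614e+00 -4.84683328e-01]
```

View pics/w1.png

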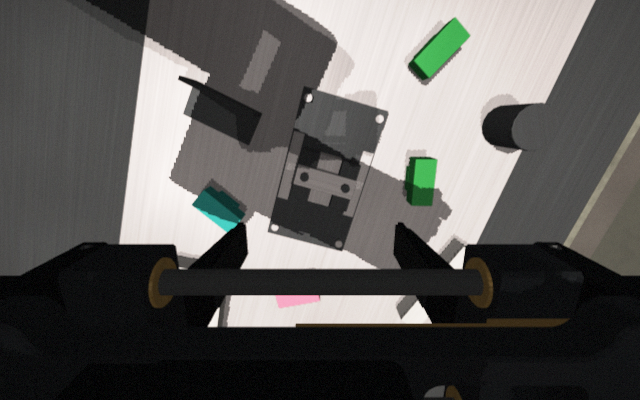

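Wrist view shows the jig with corners around (303,87), (388,111), (343,249), (269,232), strap bolts at (304,176) and (345,188). Zooming in.

```bash
python3 - <<'E'
from h import *
im=cv2.imread('pics/w1.png')[:,:,::-1]
crop(np.clip(im.astype(float)*1.8,0,255).astype(np.uint8),255,75,145,185,3.2,'pics/w1c.png')
E
```

```text
(no output)
```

View pics/w1c.png

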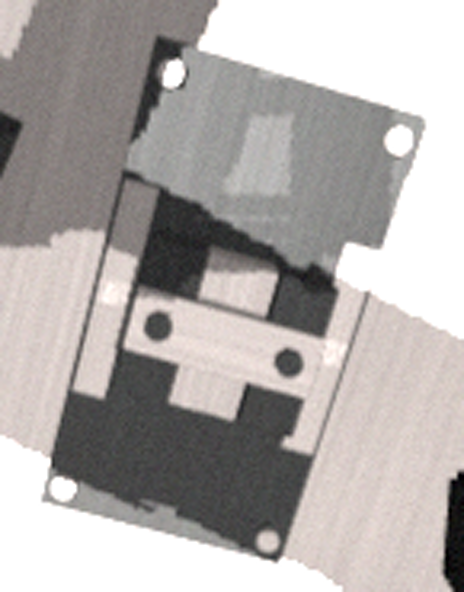

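```bash
python3 - <<'E'
from h import *
import pickle
W=pickle.load(open('w1.pkl','rb')); T=cam('top')
def w(p,z): return ray(W,np.array(p,float)/3.2+[255,75]-0.34,z)
c=w([(157,38),(425,118),(278,560),(45,500)],12); print('jig corners',c.round(1).tolist(),c.mean(0).round(1))
c=w([(173,73),(400,140),(267,541),(62,488)],12); print('pins',c.round(1).tolist(),c.mean(0))
d=c[0]-c[3]; e=c[1]-c[2]; print(np.degrees([np.arctan2(*d[:2]),np.arctan2(*e[:2])]))
c=w([(158,325),(288,362)],60); print('bolts',c.round(1).tolist(),c.mean(0)); d=c[1]-c[0]; print(np.degrees(np.arctan2(d[1],d[0])))
c=w([(207,247),(280,262),(238,418),(168,405)],48); print('spacer',c.round(1).tolist(),c.mean(0))
# top cam pins (crop t1 3.6, 180,190)
c=ray(T,np.array([(481,51),(715,47),(718,170),(482,173)])/3.6+[180,190]-.36,12); print('top pins',c.round(1).tolist(),c.mean(0))
c=ray(T,np.array([(601,71),(601,141)])/3.6+[180,190]-.36,60); print('top bolts',c.round(1).tolist(),c.mean(0))
c=ray(T,np.array([(557,88),(644,88),(644,126),(557,126)])/3.6+[180,190]-.36,48); print('top spacer',c.round(1).tolist(),c.mean(0))
E
```

```text
jig corners [[521.5, 60.0, 12.0], [629.8, 62.3, 12.0], [633.4, -134.2, 12.0], [526.9, -136.5, 12.0]] [577.9 -37.1  12. ]
pins [[530.9, 49.6, 12.0], [623.3, 51.7, 12.0], [625.9, -126.8, 12.0], [532.6, -128.9, 12.0]] [578.18056448 -38.59780339  12.        ]
[-0.54269716 -0.83336443]
bolts [[552.5, -37.1, 60.0], [601.8, -36.5, 60.0]] [577.12264068 -36.77451857  60.        ]
0.6740775026376179
spacer [[561.7, -6.4, 48.0], [589.0, -3.9, 48.0], [592.1, -65.7, 48.0], [564.8, -68.5, 48.0]] [576.9093362  -36.12720481  48.        ]
top pins [[621.6, 51.4, 12.0], [624.8, -125.3, 12.0], [532.4, -126.2, 12.0], [529.6, 50.1, 12.0]] [577.10698668 -37.51629385  12.        ]
top bolts [[602.0, -37.2, 60.0], [551.9, -37.0, 60.0]] [576.92226523 -37.09704201  60.        ]
top spacer [[590.7, -5.8, 48.0], [590.8, -68.8, 48.0], [563.2, -68.6, 48.0], [563.1, -5.8, 48.0]] [576.94538346 -37.23349973  48.        ]
```

>>> {"api": "step_arm", "payload": {
  "steps": [
    [0.1, -0.05, -1, 0],
    [0.1, -0.05, -1, 0],
    [0.1, -0.05, -1, 0],
    [0.1, -0.05, -1, 0],
    [0.1, -0.05, -1, 0],
    [0.1, -0.05, -1, 0],
    [0.1, -0.05, -0.85, 0],
    [0, 0, 0, 0]
  ]
}}

```text
t: 4.08
eef_pos: [456.2, 277.2, 150.4]
tcp_rot: [-1.339, 1.57, -2.619]
ft_force: [0.3, -0.8, -0.3]
opening: 1.001
```

```bash
python3 - <<'E'
from h import *
s=state(); im=read_camera('wrist'); cv2.imwrite('pics/w2.png',im[:,:,::-1])
import pickle; pickle.dump(cam('wrist',s),open('w2.pkl','wb'))
Rm=R.from_euler('xyz',s['tcp_rot']).as_matrix(); print(s['eef_pos'],np.degrees(np.arctan2(Rm[1,1],Rm[0,1])),s['joints'])
crop(im,180,50,280,220,2.8,'pics/w2c.png')
E
```

```text
[456.22803309 277.23757499 150.35938997] 16.678445417198233 [ 4.22332159e-01  4.04295011e-01  1.82324473e+00 -1.02927652e-04
  9.14860743e-01  1.31301107e-01]
```

View pics/w2c.png

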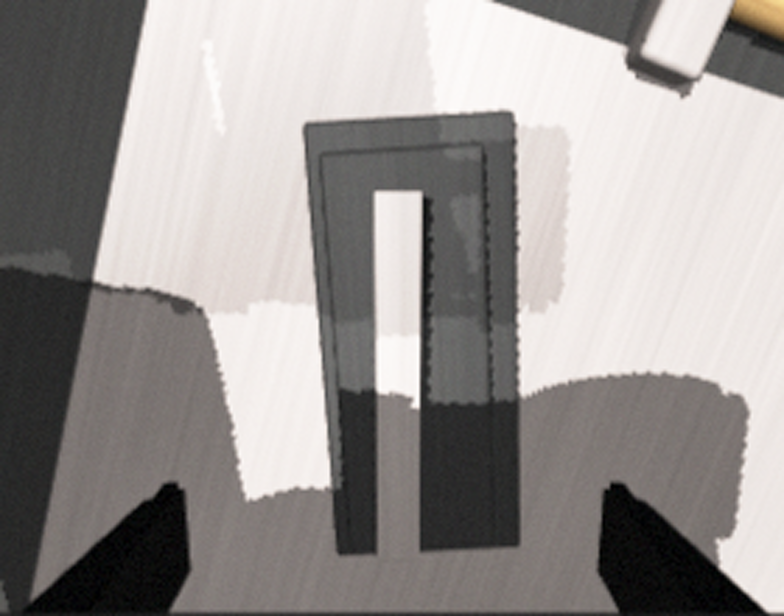

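```bash
python3 - <<'E'
from h import *
import pickle
W=pickle.load(open('w2.pkl','rb')); T=cam('top')
def w(p,z): return ray(W,np.array(p,float)/2.8+[180,50]-0.32,z)
c=w([(374,191),(423,191),(420,552),(377,552)],42); print('bar',c.round(1).tolist(),c.mean(0).round(1))
f=(c[0]+c[1])/2; n=(c[2]+c[3])/2; d=f-n; print('len',np.linalg.norm(d),'yaw',np.degrees(np.arctan2(-d[0],d[1])), 'c from far',f-75*d/np.linalg.norm(d))
for nme,p,z in (('ftop',[(321,154),(482,145),(493,548),(345,552)],22),('flow',[(305,123),(513,112),(519,545),(338,553)],12)):
    c=w(p,z); print(nme,c.round(1).tolist())
c=ray(T,np.array([(60,290),(260,231),(268,256),(67,314)])/3.6+[180,190]-.36,42); print('top bar',c.round(1).tolist(),c.mean(0))
im=cv2.imread('pics/w2.png')
crop(np.clip(im[:,:,::-1].astype(float)*2,0,255).astype(np.uint8),280,210,100,60,7,'pics/w2d.png')
E
```

```text
bar [[428.6, 348.5, 42.0], [446.0, 353.7, 42.0], [488.1, 213.8, 42.0], [470.8, 208.7, 42.0]] [458.4 281.2  42. ]
len 146.09777171681947 yaw 16.790917023336952 c from far [458.95086446 279.32259954  42.        ]
ftop [[404.4, 355.8, 22.0], [463.5, 377.0, 22.0], [522.2, 216.1, 22.0], [459.4, 195.3, 22.0]]
flow [[394.3, 365.4, 12.0], [472.3, 393.1, 12.0], [535.9, 216.9, 12.0], [457.2, 189.1, 12.0]]
top bar [[444.0, 353.8, 42.0], [486.8, 209.5, 42.0], [469.0, 203.2, 42.0], [427.0, 348.0, 42.0]] [456.69414113 278.6352012   42.        ]
```

View pics/w2d.png

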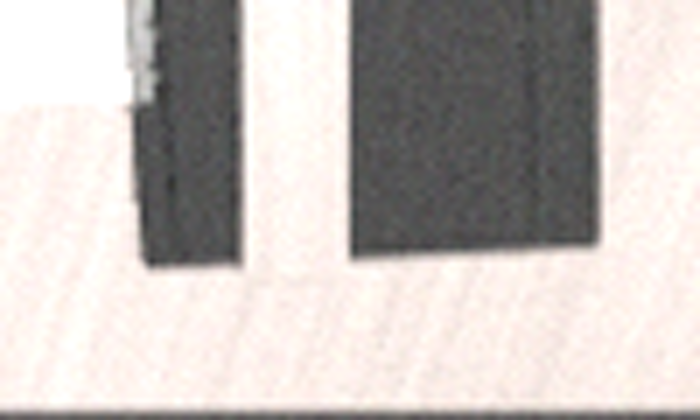

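>>> {"api": "step_arm", "payload": {
  "steps": [
    [0.5, 0.04, -0.02, 0],
    [0.5, 0, 0, 0],
    [0.5, 0, 0, 0],
    [0.5, 0, 0, 0],
    [0.3, 0, 0, 0],
    [0.15, 0, 0, 0],
    [0.05, 0, 0, 0],
    [0, 0, 0, 0]
  ]
}}

```text
t: 5.12
eef_pos: [458.8, 278.3, 26.1]
tcp_rot: [1.514, 1.57, 0.233]
ft_force: [0.2, 0.5, -0.1]
opening: 0.999
```

>>> {"api": "step_arm", "payload": {
  "steps": [
    [0, 0, 0, 0],
    [0, 0, 0, 0],
    [0, 0, 0, 0],
    [0, 0, 0, 0],
    [0, 0, 0, 0],
    [0, 0, 0, 0],
    [0, 0, 0, 0],
    [0, 0, 0, 0]
  ],
  "jaw": 1
}}

```text
t: 6.12
eef_pos: [458.5, 278.4, 25.7]
tcp_rot: [-0.692, 1.571, -1.973]
ft_force: [-0.3, 0.4, 0.1]
opening: 0.214
```

>>> {"api": "step_arm", "payload": {
  "steps": [
    [0, 0, 0, 0],
    [0, 0, 0, 0],
    [0, 0, 0, 0]
  ]
}}

```text
t: 6.5
eef_pos: [458.5, 278.3, 25.7]
tcp_rot: [-0.455, 1.571, -1.736]
ft_force: [-0.0, 0.3, 0.3]
opening: 0.006
```

```bash
python3 - <<'E'
from h import *
s=state(); im=read_camera('wrist'); cv2.imwrite('pics/w3.png',im[:,:,::-1])
print(s['eef_pos'],s['opening'],s['ft_force'])
E
```

```text
[458.52960273 278.32325389  25.67955008] 0.005714685943282897 [-0.02105197  0.30420104  0.25643208]
```

View pics/w3.png

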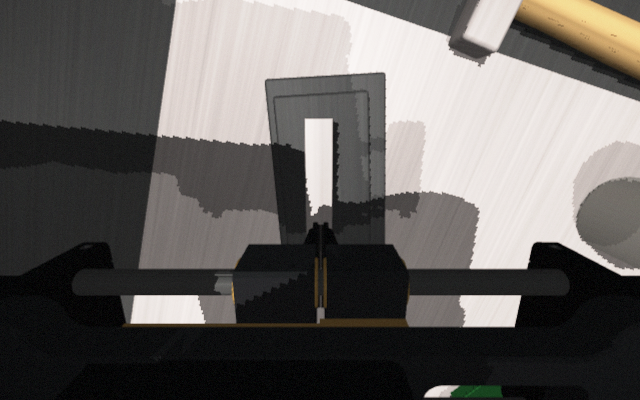

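```bash
python3 - <<'E'
from h import *
import pickle
s=state(); W3=cam('wrist',s); W2=pickle.load(open('w2.pkl','rb'))
for z in (22,32,42,52): print(z, ray(W2,np.array([(374,191),(423,191)])/2.8+[180,50]-.32,z).round(1).tolist(), ray(W3,[(304.5,118),(332.5,118)],z).round(1).tolist())
print('tip px',proj(W3,s['eef_pos']))
im=cv2.imread('pics/w3.png')[:,:,::-1]
crop(np.clip(im.astype(float)*2.5,0,255).astype(np.uint8),255,65,150,180,3.3,'pics/w3c.png')
crop(read_camera('top'),180,190,220,110,3.6,'pics/t3.png')
sc=read_camera('scene'); crop(sc,300,80,120,100,6,'pics/s3.png')
E
```

```text
22 [[428.2, 348.3, 22.0], [446.7, 353.9, 22.0]] [[427.6, 348.8, 22.0], [445.9, 354.3, 22.0]]
32 [[428.4, 348.4, 32.0], [446.3, 353.8, 32.0]] [[428.0, 349.0, 32.0], [445.5, 354.2, 32.0]]
42 [[428.6, 348.5, 42.0], [446.0, 353.7, 42.0]] [[428.5, 349.1, 42.0], [445.1, 354.1, 42.0]]
52 [[428.8, 348.6, 52.0], [445.6, 353.7, 52.0]] [[429.0, 349.3, 52.0], [444.7, 354.0, 52.0]]
tip px [[318.59744817 224.54451597]]
```

View pics/w3c.png

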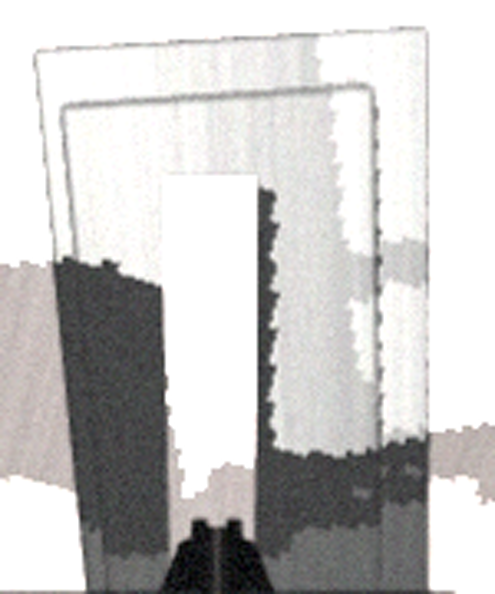

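View pics/s3.png

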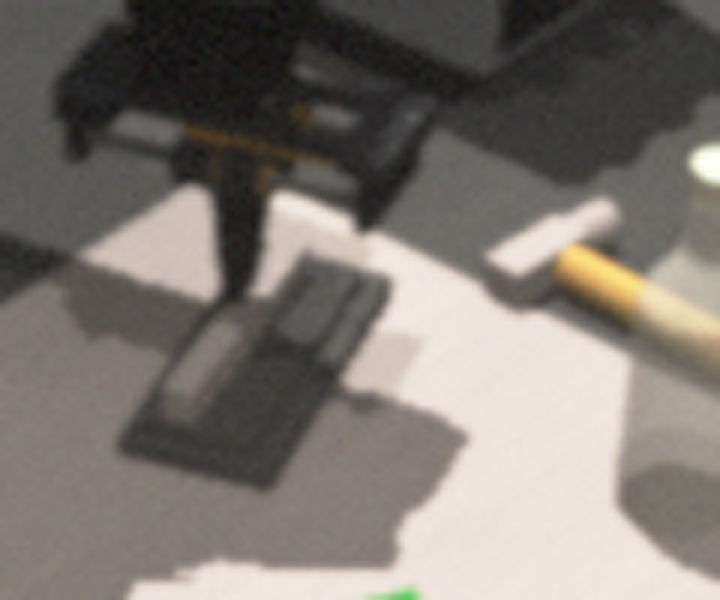

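```bash
python3 - <<'E'
from h import *
T=cam('top'); S=cam('scene')
def tri(ut,us):
    A=[];b=[]
    P=[(K@np.c_[Rm.T,-Rm.T@e]) for K,Rm,e in (T,S)]
    X=cv2.triangulatePoints(P[0],P[1],np.array(ut,float).T,np.array(us,float).T); X=(X[:3]/X[3]).T
    return X
# jig bolts: top crop t1, scene crop s1 (x4, 240,100)
ut=np.array([(601,71),(601,141)])/3.6+[180,190]-.36
us=np.array([(250,405),(196,372)])/4+[240,100]-.37
X=tri(ut,us);print('bolts',X.round(1), proj(T,X)-ut, proj(S,X)-us)
s=state(); print('tip in top',proj(T,s['eef_pos']),'in scene crop s3',(proj(S,s['eef_pos'])-[300,80])*6)
# where would bar's centre top project in scene for z
for z in (12,22,32,42):
    print(z,(proj(S,[458.5,279,z])-[300,80])*6)
    d=np.array([-np.sin(np.radians(16.8)),np.cos(np.radians(16.8)),0]);n=np.array([d[1],-d[0],0])
    c=np.array([458.5,279,z]); cs=[c+a*75*d+b*9*n for a,b in ((1,-1),(1,1),(-1,1),(-1,-1))]
    print('  s1',((proj(S,cs)-[240,100])*4).round(0).tolist())
    print('  t1',((proj(T,cs)-[180,190])*3.6).round(0).tolist())
E
```

```text
bolts [[602.1 -38.   53.4]
 [551.6 -38.   52.2]] [[0.20281259 0.18555139]
 [0.2657792  0.24157213]] [[ 0.1301852  -0.01186066]
 [ 0.16681468 -0.01078187]]
tip in top [[227.07321752 264.32400399]] in scene crop s3 [[236.60680694 329.03913934]]
12 [[237.0397607  349.53059714]]
  s1 [[426.0, 100.0], [446.0, 106.0], [369.0, 209.0], [347.0, 203.0]]
  t1 [[80.0, 307.0], [74.0, 284.0], [267.0, 226.0], [273.0, 249.0]]
22 [[237.30886562 334.14978926]]
  s1 [[426.0, 90.0], [446.0, 95.0], [369.0, 199.0], [347.0, 193.0]]
  t1 [[75.0, 308.0], [69.0, 285.0], [264.0, 226.0], [271.0, 250.0]]
32 [[237.58021832 318.64050878]]
  s1 [[426.0, 80.0], [447.0, 85.0], [369.0, 188.0], [347.0, 182.0]]
  t1 [[70.0, 310.0], [64.0, 286.0], [261.0, 227.0], [268.0, 250.0]]
42 [[237.85384708 303.00113929]]
  s1 [[426.0, 70.0], [447.0, 75.0], [369.0, 178.0], [347.0, 172.0]]
  t1 [[65.0, 311.0], [59.0, 287.0], [258.0, 227.0], [265.0, 251.0]]
```

View pics/t3.png

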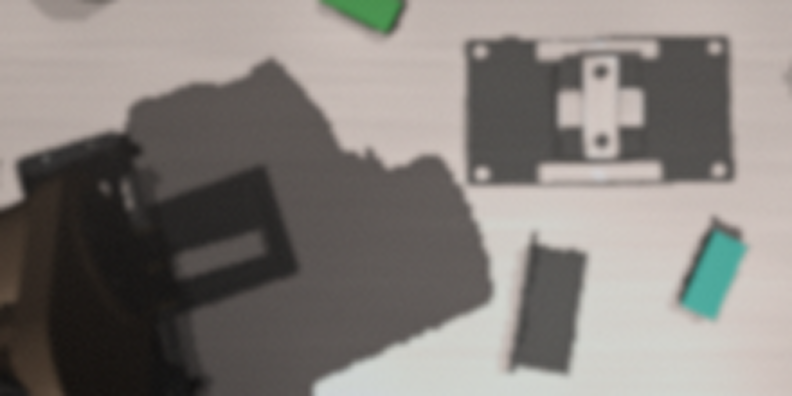

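>>> {"api": "step_arm", "payload": {
  "steps": [
    [0, 0, 0, 0],
    [0, 0, 0, 0],
    [0, 0, 0, 0],
    [0, 0, 0, 0],
    [0, 0, 0, 0],
    [0, 0, 0, 0],
    [0, 0, 0, 0],
    [0, 0, 0, 0]
  ],
  "jaw": 0.3
}}

```text
t: 7.65
eef_pos: [458.5, 278.4, 25.7]
tcp_rot: [-0.625, 1.571, -1.906]
ft_force: [0.3, -0.2, -0.3]
opening: 0.696
```

```bash
python3 - <<'E'
from h import *
s=state(); print(s['eef_pos'],s['opening'],s['ft_force'])
im=read_camera('wrist'); cv2.imwrite('pics/w4.png',im[:,:,::-1])
crop(np.clip(im.astype(float)*2.5,0,255).astype(np.uint8),180,150,280,120,2.8,'pics/w4c.png')
sc=read_camera('scene'); crop(np.clip(sc.astype(float)*1.7,0,255).astype(np.uint8),300,80,120,100,6,'pics/s4.png')
E
```

```text
[458.50935907 278.35344274  25.66315416] 0.6961768195605427 [ 0.26295653 -0.24807187 -0.261248  ]
```

View pics/w4c.png

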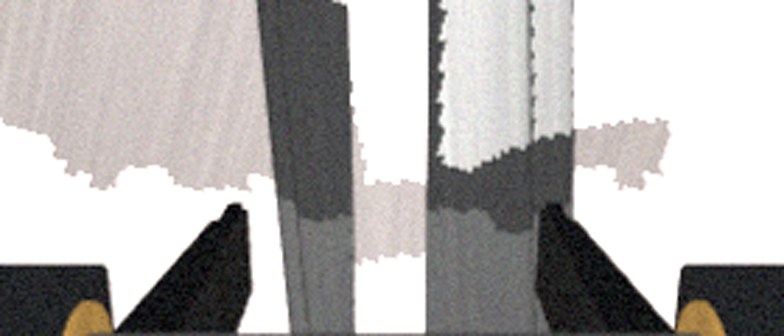

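View pics/s4.png

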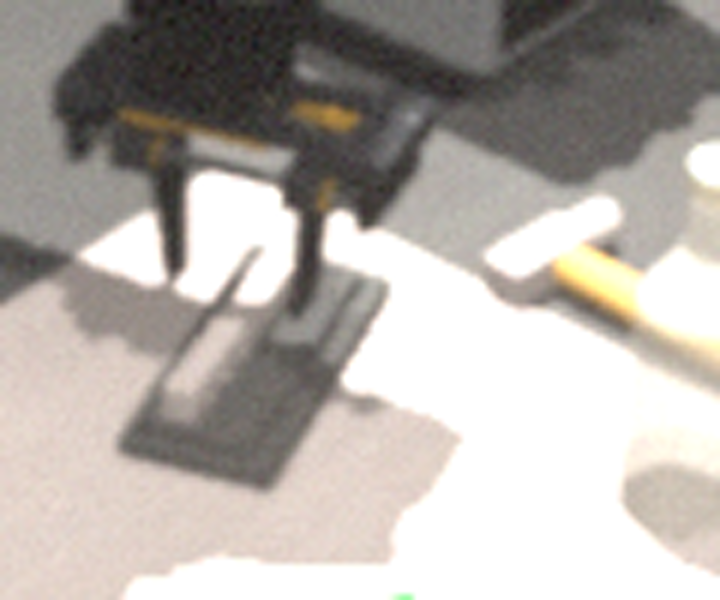

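>>> {"api": "step_arm", "payload": {
  "steps": [
    [0.1, 0, 0, 0],
    [0.1, 0, 0, 0],
    [0.1, 0, 0, 0],
    [0.08, 0, 0, 0],
    [0, 0, 0, 0]
  ]
}}

```text
t: 8.38
eef_pos: [458.4, 278.3, 6.3]
tcp_rot: [-1.294, 1.57, -2.575]
ft_force: [-0.1, -0.7, 0.8]
opening: 0.698
```

```bash
python3 - <<'E'
from h import *
s=state(); print(s['eef_pos'],s['opening'],s['ft_force'])
im=read_camera('wrist'); cv2.imwrite('pics/w5.png',im[:,:,::-1])
crop(np.clip(im.astype(float)*2.5,0,255).astype(np.uint8),180,150,280,120,2.8,'pics/w5c.png')
sc=read_camera('scene'); crop(np.clip(sc.astype(float)*1.7,0,255).astype(np.uint8),300,80,120,100,6,'pics/s5.png')
E
```

```text
[458.37833021 278.27794811   6.30210847] 0.6984570510555962 [-0.10294933 -0.70610079  0.81102854]
```

View pics/w5c.png

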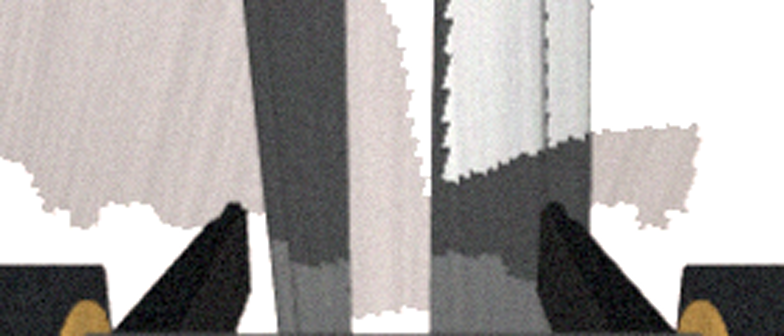

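View pics/s5.png

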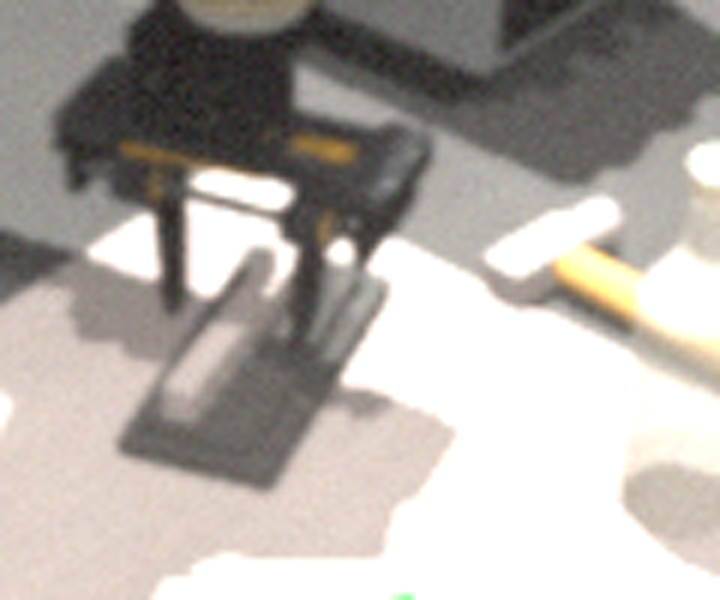

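>>> {"api": "step_arm", "payload": {
  "steps": [
    [0.05, 0, 0, 0],
    [0.04, 0, 0, 0],
    [0, 0, 0, 0]
  ]
}}

```text
t: 8.85
eef_pos: [458.5, 278.3, 2.1]
tcp_rot: [-0.993, 1.571, -2.274]
ft_force: [-0.0, 0.4, -0.2]
opening: 0.702
```

>>> {"api": "step_arm", "payload": {
  "steps": [
    [0, 0, 0, 0],
    [0, 0, 0, 0],
    [0, 0, 0, 0],
    [0, 0, 0, 0],
    [0, 0, 0, 0],
    [0, 0, 0, 0],
    [0, 0, 0, 0],
    [0, 0, 0, 0]
  ],
  "jaw": 1
}}

```text
t: 9.85
eef_pos: [458.3, 278.3, 2.2]
tcp_rot: [-1.287, 1.57, -2.568]
ft_force: [-1.9, -0.5, 1.7]
opening: 0.187
```

>>> {"api": "step_arm", "payload": {
  "steps": [
    [0, 0, 0, 0],
    [0, 0, 0, 0],
    [-0.05, 0, 0, 0],
    [-0.1, 0, 0, 0],
    [-0.3, 0, 0, 0],
    [-0.6, 0, 0, 0],
    [0, 0, 0, 0]
  ]
}}

```text
t: 10.72
eef_pos: [459.7, 278.9, 56.9]
tcp_rot: [1.686, 1.566, 0.405]
ft_force: [-0.3, -0.5, -4.8]
opening: 0.185
```

```bash
python3 - <<'E'
from h import *
s=state(); print(s['eef_pos'],s['opening'],s['ft_force'],s['moment'])
im=read_camera('wrist'); cv2.imwrite('pics/w6.png',im[:,:,::-1])
Rm=R.from_euler('xyz',s['tcp_rot']).as_matrix(); print(np.degrees(np.arctan2(Rm[1,1],Rm[0,1])))
sc=read_camera('scene'); crop(np.clip(sc.astype(float)*1.5,0,255).astype(np.uint8),290,60,120,120,5,'pics/s6.png')
E
```

```text
[459.71823149 278.91381715  56.92377935] 0.18514117906286484 [-0.33812781 -0.50208606 -4.82160087] [-0.0016014  -0.10478908 -0.02138982]
16.60952325801312
```

View pics/w6.png

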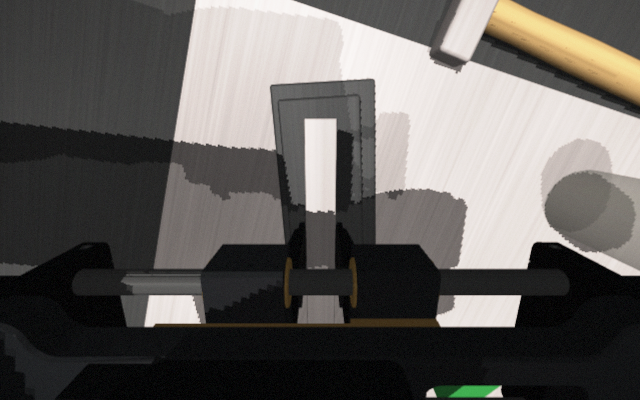

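View pics/s6.png

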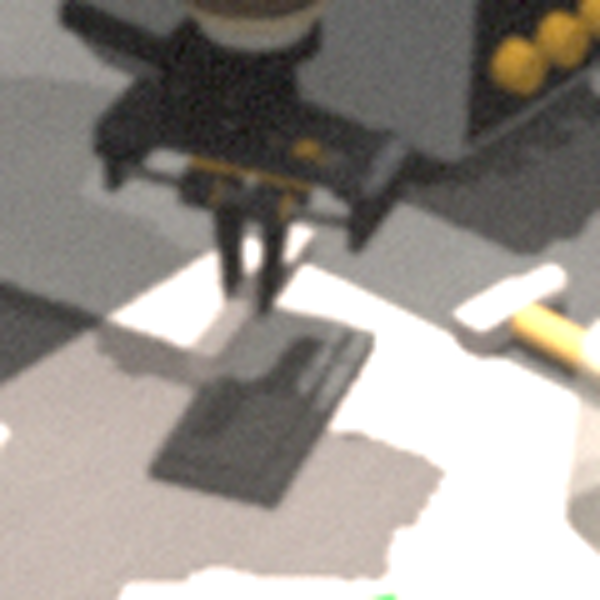

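>>> {"api": "step_arm", "payload": {
  "steps": [
    [-0.3, 0, 0, 0.5],
    [0, 0, 0, 0.5],
    [0, 0, 0, 0.5],
    [0, 0, 0, 0.5],
    [0, 0.25, 0.4, 0],
    [0, 0.45, 0.75, 0],
    [0, 0.45, 0.75, 0],
    [0, 0.45, 0.75, 0],
    [0, 0.45, 0.75, 0],
    [0, 0.2, 0.35, 0],
    [0, 0, 0, 0],
    [0, 0, 0, 0]
  ]
}}

```text
t: 12.32
eef_pos: [572.1, 92.9, 69.2]
tcp_rot: [-1.606, 1.569, 3.118]
ft_force: [-0.6, -0.6, -4.9]
opening: 0.189
```

```bash
python3 - <<'E'
from h import *
s=state(); print(s['eef_pos'],s['opening'],s['ft_force'],s['moment'])
im=read_camera('wrist'); cv2.imwrite('pics/w7.png',im[:,:,::-1])
Rm=R.from_euler('xyz',s['tcp_rot']).as_matrix(); print(np.degrees(np.arctan2(Rm[1,1],Rm[0,1])), Rm[:,0])
crop(np.clip(im.astype(float)*1.8,0,255).astype(np.uint8),170,50,300,220,2.6,'pics/w7c.png')
sc=read_camera('scene'); crop(np.clip(sc.astype(float)*1.5,0,255).astype(np.uint8),240,110,120,130,4.6,'pics/s7.png')
crop(np.clip(read_camera('top').astype(float)*1.5,0,255).astype(np.uint8),240,180,180,110,4.4,'pics/t7.png')
E
```

```text
[572.13294008  92.86425054  69.20526738] 0.1886041170437276 [-0.6114416  -0.61339398 -4.92372251] [ 0.03968246 -0.12648722  0.04013781]
0.6379164523280849 [-1.35521301e-03  3.24449454e-05 -9.99999081e-01]
```

View pics/w7c.png

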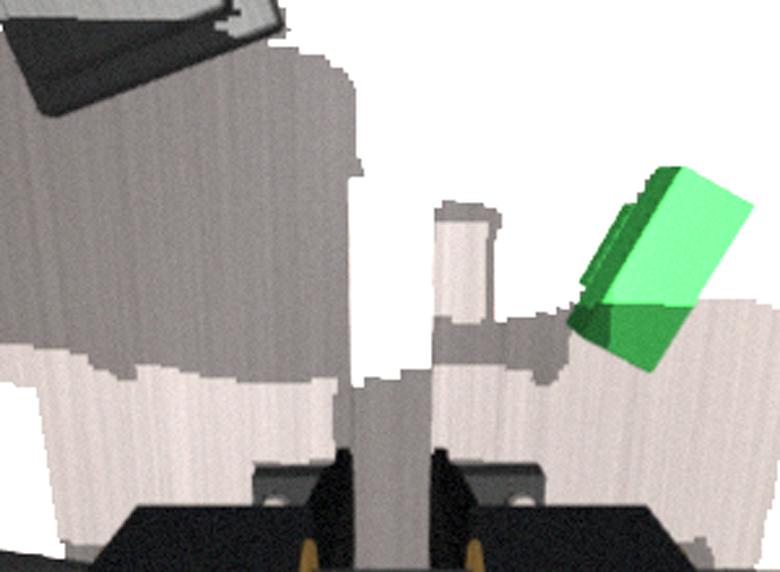

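View pics/s7.png

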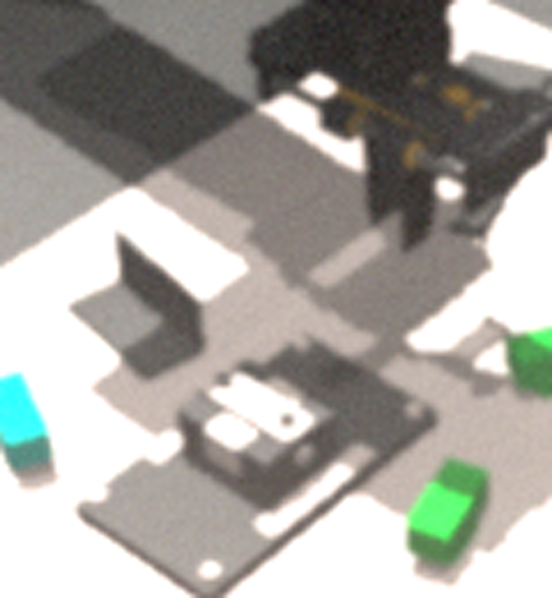

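View pics/t7.png

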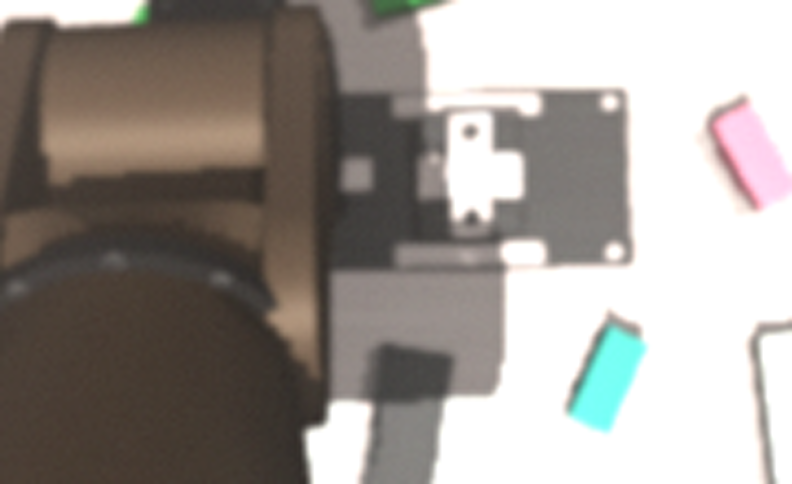

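```bash
python3 - <<'E'
from h import *
T=cam('top'); S=cam('scene')
p=np.array([(372,158),(372,192),(341,158),(341,192)])/4.4+[240,180]-.39
print(ray(T,p,109).round(1))
# bar front end top corners in scene
p=np.array([(308,272),(335,290)])/4.6+[240,110]-.39
print(ray(S,p,109).round(1), ray(S,p,102).round(1))
s=state()
E
```

```text
[[582.2  19.8 109. ]
 [563.3  19.7 109. ]
 [582.2  37.  109. ]
 [563.3  36.9 109. ]]
[[566.3  18.5 109. ]
 [589.   17.2 109. ]] [[560.4  24.4 102. ]
 [583.3  23.1 102. ]]
```

>>> {"api": "step_arm", "payload": {
  "steps": [
    [0.3, 0.065, 0, 0],
    [0.4, 0, 0, 0],
    [0.35, 0, 0, 0],
    [0.15, 0, 0, 0],
    [0.05, 0, 0, 0],
    [0, 0, 0, 0],
    [0, 0, 0, 0]
  ]
}}

```text
t: 13.35
eef_pos: [576.6, 92.1, 7.7]
tcp_rot: [1.524, 1.57, -0.036]
ft_force: [-0.1, -0.3, -4.5]
opening: 0.186
```

```bash
cat > look.py <<'E'
import sys
from h import *
k=sys.argv[1]
s=state(); print(s['t'],s['eef_pos'].round(2),s['opening'],s['ft_force'].round(2),s['moment'].round(3))
Rm=R.from_euler('xyz',s['tcp_rot']).as_matrix(); print(np.degrees(np.arctan2(Rm[1,1],Rm[0,1])), Rm[:,0].round(4))
if len(sys.argv)>2:
    sc=read_camera('scene'); crop(np.clip(sc.astype(float)*1.5,0,255).astype(np.uint8),240,130,120,110,5,f'pics/s{k}.png')
    tp=read_camera('top'); crop(np.clip(tp.astype(float)*1.5,0,255).astype(np.uint8),240,180,180,110,4.4,f'pics/t{k}.png')
E
python3 look.py 8 1
```

```text
13.35 [576.59  92.1    7.73] 0.185540499758713 [-0.05 -0.26 -4.52] [-0.053 -0.117  0.033]
0.6080985803813536 [ 0.001 -0.    -1.   ]
```

View pics/s8.png

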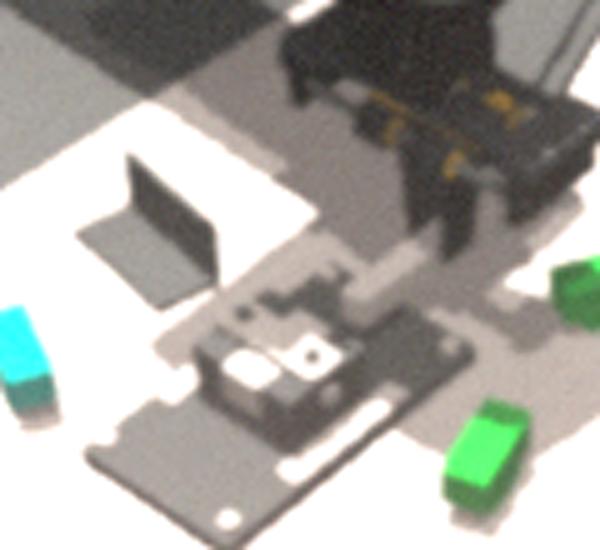

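View pics/t8.png

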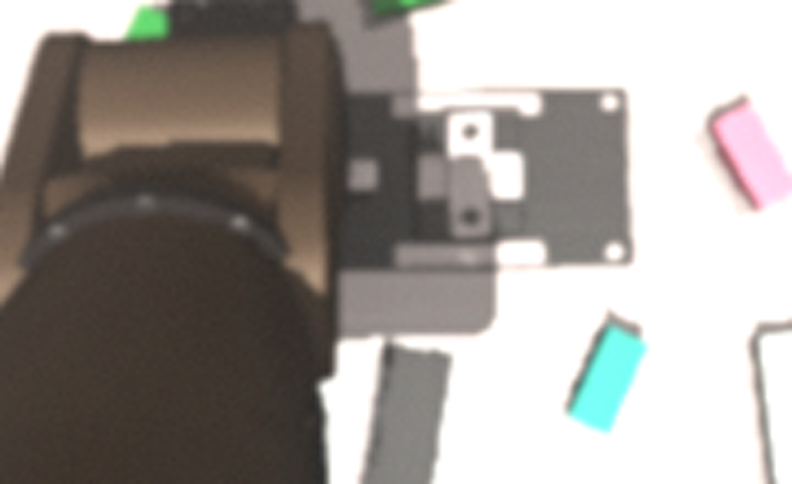

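>>> {"api": "step_arm", "payload": {
  "steps": [
    [0.02, -0.02, 0.1, 0],
    [0, 0, 0.1, 0],
    [0, 0, 0.1, 0],
    [0, 0, 0.06, 0],
    [0, 0, 0.04, 0],
    [0, 0, 0, 0]
  ]
}}

```text
t: 14.2
eef_pos: [575.5, 71.9, 6.2]
tcp_rot: [-0.435, 1.571, -1.995]
ft_force: [-0.3, -0.1, -5.0]
opening: 0.184
```

```bash
python3 look.py 9 1; python3 - <<'E'
from h import *
T=cam('top')
print(ray(T,np.array([(378,159),(378,191)])/4.4+[240,180]-.39,47.5).round(1))
E
```

```text
14.2 [575.47  71.93   6.19] 0.18357375170559082 [-0.32 -0.09 -4.98] [ 0.016 -0.035  0.006]
0.5957699458241755 [-0.e+00 -1.e-04 -1.e+00]
[[586.3  17.4  47.5]
 [567.3  17.3  47.5]]
```

View pics/t9.png

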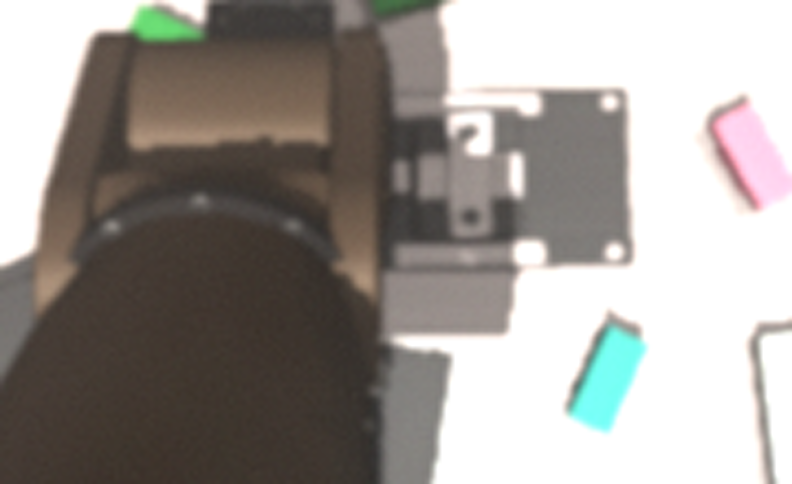

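View pics/s9.png

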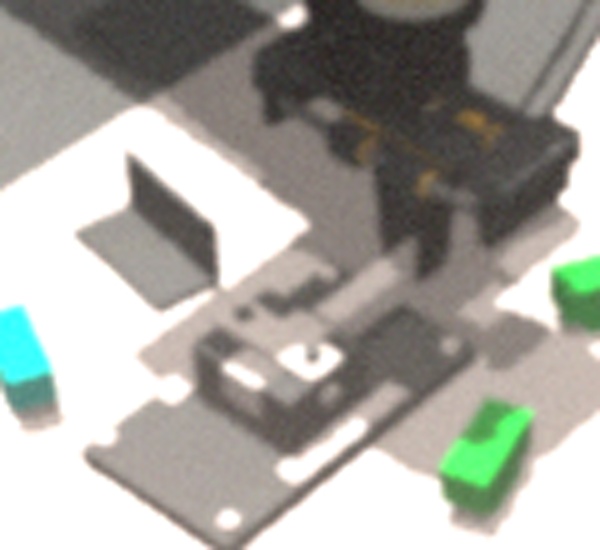

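>>> {"api": "step_arm", "payload": {
  "steps": [
    [0, 0, 0.04, 0],
    [0, 0, 0.03, 0],
    [0, 0, 0.02, 0],
    [0, 0, 0, 0]
  ]
}}

```text
t: 14.8
eef_pos: [575.5, 67.5, 6.2]
tcp_rot: [-0.02, 1.571, -1.581]
ft_force: [-0.4, 0.2, -4.3]
opening: 0.187
```

>>> {"api": "step_arm", "payload": {
  "steps": [
    [0, 0, 0.01, 0],
    [0, 0, 0.01, 0],
    [0, 0, 0, 0]
  ]
}}

```text
t: 15.18
eef_pos: [575.5, 66.6, 6.2]
tcp_rot: [0.499, 1.571, -1.061]
ft_force: [0.4, 0.6, -3.8]
opening: 0.187
```

>>> {"api": "step_arm", "payload": {
  "steps": [
    [0, 0, 0.01, 0],
    [0, 0, 0.01, 0],
    [0, 0, 0, 0]
  ]
}}

```text
t: 15.55
eef_pos: [575.5, 65.9, 6.2]
tcp_rot: [3.049, 1.571, 1.489]
ft_force: [-0.4, 4.7, -4.1]
opening: 0.186
```

>>> {"api": "step_arm", "payload": {
  "steps": [
    [0, 0, 0.01, 0],
    [0, 0, 0.01, 0],
    [0, 0, 0, 0]
  ]
}}

```text
t: 15.92
eef_pos: [575.5, 65.6, 6.3]
tcp_rot: [3.045, 1.57, 1.485]
ft_force: [-0.4, 10.7, -3.5]
opening: 0.186
```

>>> {"api": "step_arm", "payload": {
  "steps": [
    [0, 0, 0.01, 0],
    [0, 0, 0.01, 0],
    [0, 0, 0, 0]
  ]
}}

```text
t: 16.3
eef_pos: [575.5, 64.6, 6.3]
tcp_rot: [3.065, 1.57, 1.505]
ft_force: [-0.6, 10.9, -2.8]
opening: 0.186
```

>>> {"api": "step_arm", "payload": {
  "steps": [
    [0, 0, 0.01, 0],
    [0, 0, 0.01, 0],
    [0, 0, 0, 0]
  ]
}}

```text
t: 16.68
eef_pos: [575.5, 63.6, 6.3]
tcp_rot: [3.049, 1.57, 1.488]
ft_force: [0.1, 10.8, -3.9]
opening: 0.182
```

>>> {"api": "step_arm", "payload": {
  "steps": [
    [0, 0, 0.01, 0],
    [0, 0, 0.01, 0],
    [0, 0, 0, 0]
  ]
}}

```text
t: 17.05
eef_pos: [575.5, 62.6, 6.3]
tcp_rot: [3.055, 1.57, 1.495]
ft_force: [-0.8, 10.6, -3.6]
opening: 0.187
```

>>> {"api": "step_arm", "payload": {
  "steps": [
    [0, 0, 0.01, 0],
    [0, 0, 0.01, 0],
    [0, 0, 0, 0]
  ]
}}

```text
t: 17.42
eef_pos: [575.5, 61.6, 6.3]
tcp_rot: [3.072, 1.57, 1.511]
ft_force: [0.4, 10.7, -3.9]
opening: 0.187
```

>>> {"api": "step_arm", "payload": {
  "steps": [
    [0, 0, 0.02, 0],
    [0, 0, 0.02, 0],
    [0, 0, 0.02, 0],
    [0, 0, 0.02, 0],
    [0, 0, 0, 0]
  ]
}}

```text
t: 18.05
eef_pos: [575.6, 57.5, 6.3]
tcp_rot: [2.946, 1.57, 1.385]
ft_force: [0.1, 9.5, -3.9]
opening: 0.185
```

```bash
python3 look.py 10 1
```

```text
18.05 [575.61  57.53   6.3 ] 0.1850186658503547 [ 0.08  9.54 -3.87] [ 1.831 -0.047  0.053]
0.61034597309054 [ 2.e-04  8.e-04 -1.e+00]
```

View pics/t10.png

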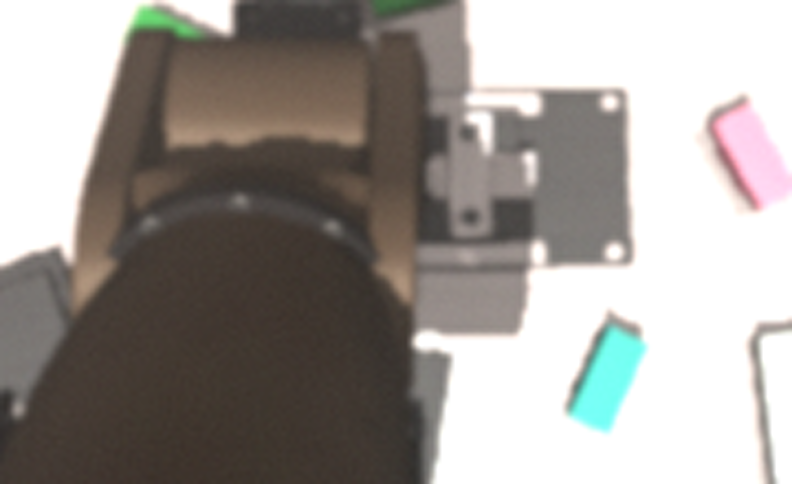

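View pics/s10.png

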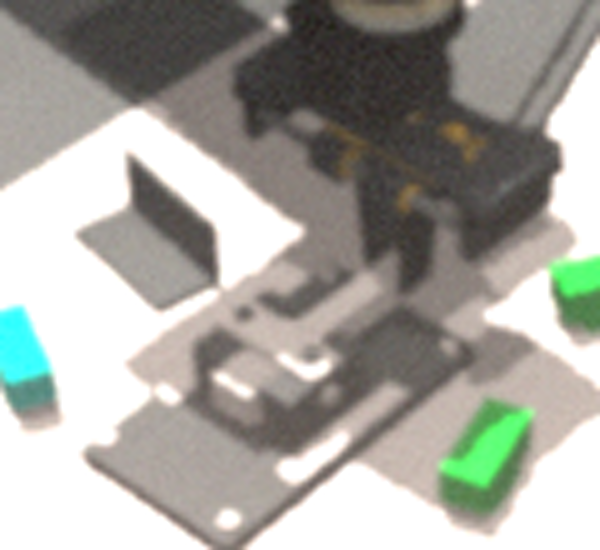

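>>> {"api": "step_arm", "payload": {
  "steps": [
    [0, 0, 0.03, 0],
    [0, 0, 0.04, 0],
    [0, 0, 0.05, 0],
    [0, 0, 0.05, 0],
    [0, 0, 0.05, 0],
    [0, 0, 0.05, 0],
    [0, 0, 0.05, 0],
    [0, 0, 0.05, 0]
  ]
}}

```text
t: 19.15
eef_pos: [575.9, 39.1, 6.3]
tcp_rot: [2.891, 1.57, 1.331]
ft_force: [0.7, 10.8, -3.1]
opening: 0.185
```

>>> {"api": "step_arm", "payload": {
  "steps": [
    [0, 0, 0.05, 0],
    [0, 0, 0.05, 0],
    [0, 0, 0.05, 0],
    [0, 0, 0.05, 0],
    [0, 0, 0.05, 0],
    [0, 0, 0.05, 0]
  ]
}}

```text
t: 19.9
eef_pos: [576.2, 23.2, 6.3]
tcp_rot: [1.422, 1.57, -0.137]
ft_force: [2.2, 3.0, -4.7]
opening: 0.187
```

```bash
python3 look.py 11 1
```

```text
19.9 [576.19  23.21   6.29] 0.1874209262535113 [ 2.16  3.02 -4.7 ] [ 0.59  -0.244  0.112]
0.6314360074433129 [ 5.e-04 -1.e-04 -1.e+00]
```

View pics/t11.png

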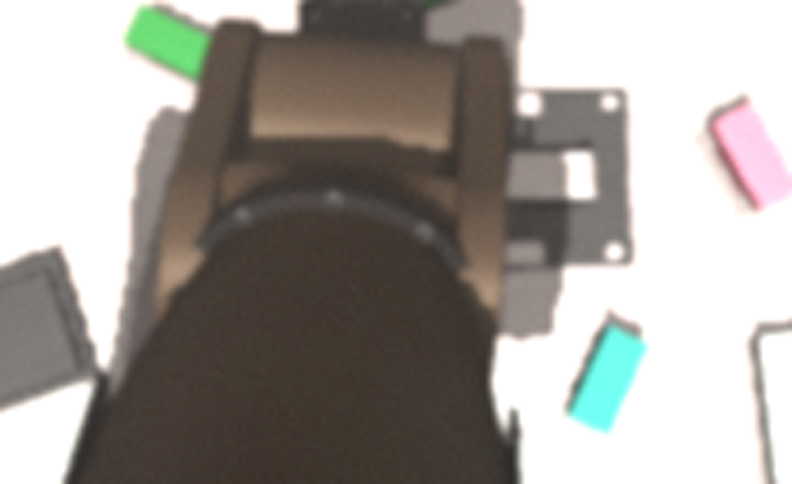

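View pics/s11.png

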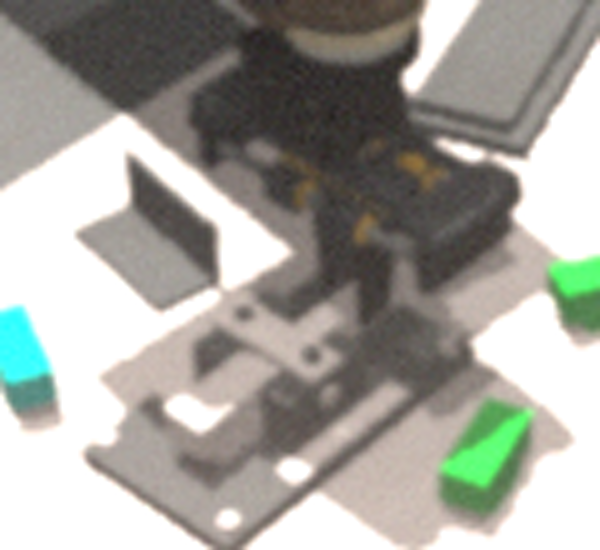

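>>> {"api": "step_arm", "payload": {
  "steps": [
    [0, 0, 0.04, 0],
    [0, 0, 0.04, 0],
    [0, 0, 0.04, 0],
    [0, 0, 0.04, 0],
    [0, 0, 0.04, 0],
    [0, 0, 0.04, 0],
    [0, 0, 0, 0]
  ]
}}

```text
t: 20.88
eef_pos: [576.0, 10.8, 6.2]
tcp_rot: [-0.922, 1.57, -2.482]
ft_force: [0.7, 0.3, -4.1]
opening: 0.187
```

```bash
python3 look.py 12 1
```

```text
20.875 [575.98  10.79   6.16] 0.18731029493798498 [ 0.67  0.31 -4.08] [ 0.092 -0.187  0.041]
0.6022776633991126 [-4.e-04 -3.e-04 -1.e+00]
```

View pics/t12.png

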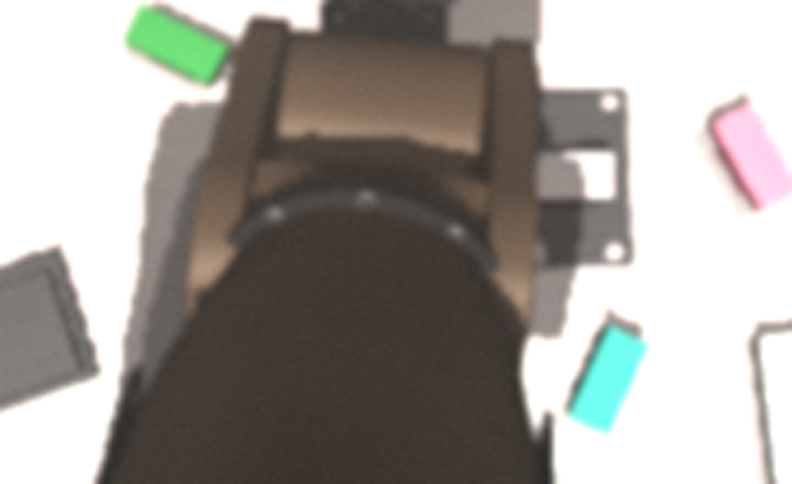

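View pics/s12.png

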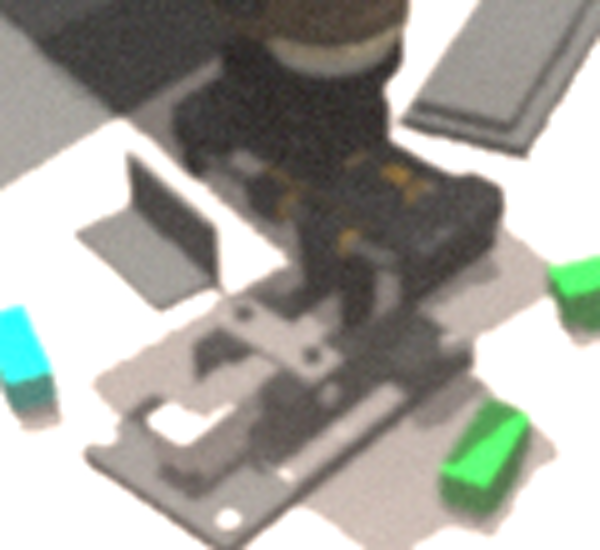

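>>> {"api": "step_arm", "payload": {
  "steps": [
    [0, 0, -0.05, 0],
    [0, 0, -0.15, 0],
    [0, 0, -0.3, 0],
    [0, 0, -0.4, 0],
    [0, 0, -0.4, 0],
    [0, 0, -0.3, 0],
    [0, 0, -0.1, 0],
    [0, 0, 0, 0],
    [-0.3, 0, 0, 0],
    [-0.5, 0, 0, 0],
    [-0.5, 0, 0, 0],
    [0, 0, 0, -0.5],
    [0, 0, 0, -0.5],
    [0, 0, 0, -0.5],
    [0, 0, 0, -0.5],
    [0, 0, 0, 0]
  ]
}}

```text
t: 22.98
eef_pos: [575.4, 95.5, 72.1]
tcp_rot: [1.186, 1.57, -0.096]
ft_force: [-0.5, -0.7, -4.6]
opening: 0.185
```

```bash
python3 look.py 13; python3 - <<'E'
from h import *
s=state(); Rm=R.from_euler('xyz',s['tcp_rot']).as_matrix()
d=Rm.T@(np.array([458.4,278.3,2.3])-s['eef_pos']); print('tool delta units',d/50)
E
```

```text
22.975 [575.42  95.54  72.1 ] 0.18541027280512734 [-0.5  -0.73 -4.61] [ 0.    -0.123 -0.026]
16.535572892343463 [ 8.e-04 -1.e-04 -1.e+00]
tool delta units [ 1.39375623 -1.20442315 -4.17065154]
```

>>> {"api": "step_arm", "payload": {
  "steps": [
    [0, -0.1, -0.35, 0],
    [0, -0.2, -0.7, 0],
    [0, -0.2, -0.7, 0],
    [0, -0.2, -0.7, 0],
    [0, -0.2, -0.7, 0],
    [0, -0.2, -0.7, 0],
    [0, -0.1, -0.32, -0.01],
    [0.6, 0, 0, 0],
    [0.4, 0, 0, 0],
    [0, 0, 0, 0],
    [0, 0, 0, 0]
  ]
}}

```text
t: 24.35
eef_pos: [458.5, 278.8, 21.9]
tcp_rot: [1.568, 1.57, 0.288]
ft_force: [0.5, 0.6, -5.0]
opening: 0.187
```

```bash
python3 look.py 14; python3 - <<'E'
from h import *
s=state(); Rm=R.from_euler('xyz',s['tcp_rot']).as_matrix()
d=Rm.T@(np.array([458.4,278.3,2.3])-s['eef_pos']); print('tool delta units',d/50)
im=read_camera('wrist'); cv2.imwrite('pics/w14.png',im[:,:,::-1])
E
```

```text
24.35 [458.53 278.78  21.91] 0.18674498542877194 [ 0.55  0.59 -5.03] [-0.003 -0.168  0.01 ]
16.658117428215828 [ 8.e-04  2.e-04 -1.e+00]
tool delta units [ 0.3922912  -0.00557215  0.00843366]
```

View pics/w14.png

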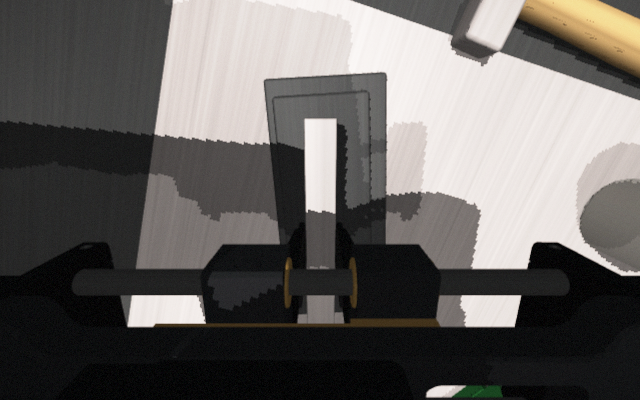

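>>> {"api": "step_arm", "payload": {
  "steps": [
    [0.15, 0, 0, 0],
    [0.12, 0, 0, 0],
    [0.06, 0, 0, 0],
    [0.03, 0, 0, 0],
    [0.02, 0, 0, 0],
    [0, 0, 0, 0]
  ]
}}

```text
t: 25.15
eef_pos: [458.2, 278.7, 2.2]
tcp_rot: [0.857, 1.571, -0.423]
ft_force: [0.7, 0.0, -4.3]
opening: 0.188
```

>>> {"api": "step_arm", "payload": {
  "steps": [
    [0.01, 0, 0, 0],
    [0, 0, 0, 0]
  ]
}}

```text
t: 25.4
eef_pos: [458.3, 278.8, 2.2]
tcp_rot: [1.507, 1.57, 0.228]
ft_force: [-2.2, -0.7, 5.5]
opening: 0.186
```

>>> {"api": "step_arm", "payload": {
  "steps": [
    [0, 0, 0, 0],
    [0, 0, 0, 0],
    [0, 0, 0, 0],
    [0, 0, 0, 0],
    [0, 0, 0, 0],
    [0, 0, 0, 0]
  ],
  "jaw": 0.4
}}

```text
t: 26.15
eef_pos: [458.1, 278.7, 1.7]
tcp_rot: [-0.492, 1.571, -1.772]
ft_force: [0.7, -0.7, 0.1]
opening: 0.598
```

>>> {"api": "step_arm", "payload": {
  "steps": [
    [-0.1, 0, 0, 0],
    [-0.3, 0, 0, 0],
    [-0.6, 0, 0, 0],
    [-1, 0, 0, 0],
    [-0.5, 0, 0, 0],
    [0, 0, 0, 0]
  ]
}}

```text
t: 26.9
eef_pos: [458.9, 279.1, 129.3]
tcp_rot: [1.68, 1.566, 0.4]
ft_force: [0.2, 0.3, -0.2]
opening: 0.599
```

```bash
python3 look.py 15; python3 - <<'E'
from h import *
s=state(); W=cam('wrist',s)
im=read_camera('wrist'); cv2.imwrite('pics/w15.png',im[:,:,::-1])
crop(im,180,50,280,220,2.8,'pics/w15c.png')
import pickle; pickle.dump(W,open('w15.pkl','wb'))
E
```

```text
26.9 [458.87 279.13 129.27] 0.5987936121928975 [ 0.16  0.32 -0.22] [ 0.029 -0.131 -0.023]
16.69608956411668 [ 0.0041  0.0017 -1.    ]
```

View pics/w15c.png

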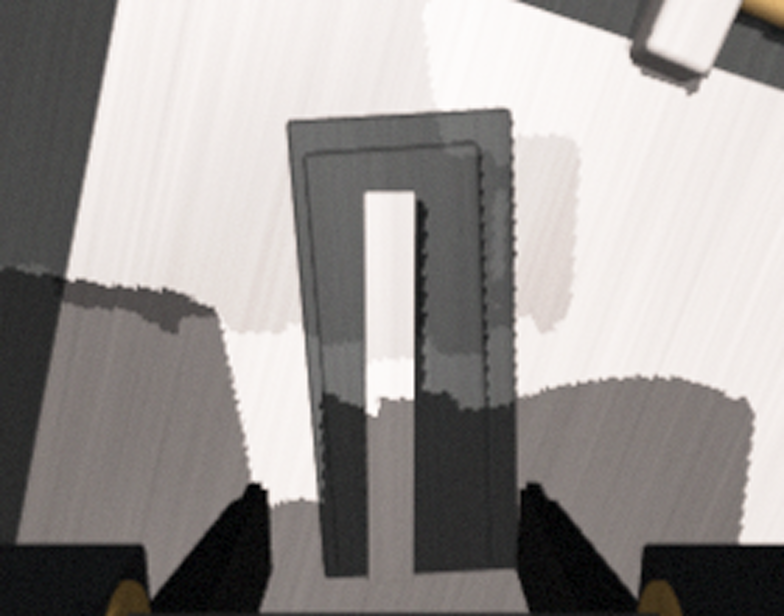

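The bar is back on the top plate in its old place: far end at crop (365–415, 191), parallel to the plates as before. Now find the spacer.

```bash
python3 look.py 16 1
```

```text
26.95 [458.27 278.82 127.73] 0.6007111392740415 [0.89 0.08 0.16] [-0.04  -0.118 -0.038]
16.692001116654883 [ 1.9e-03  8.0e-04 -1.0e+00]
```

View pics/t16.png

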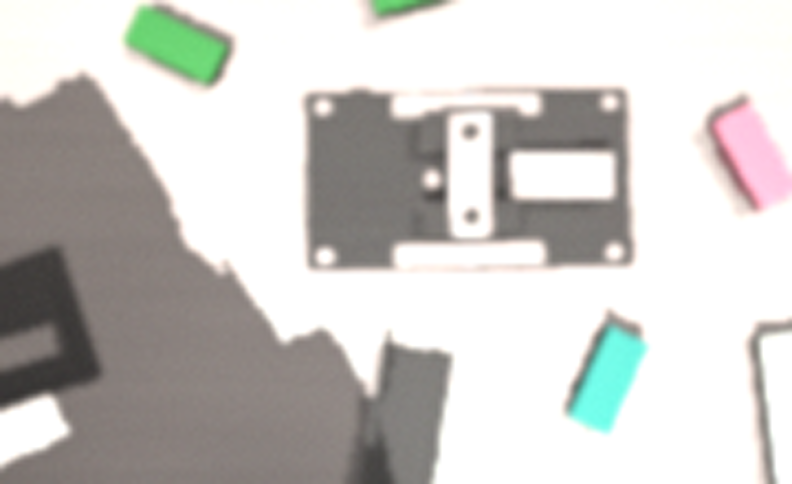

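View pics/s16.png

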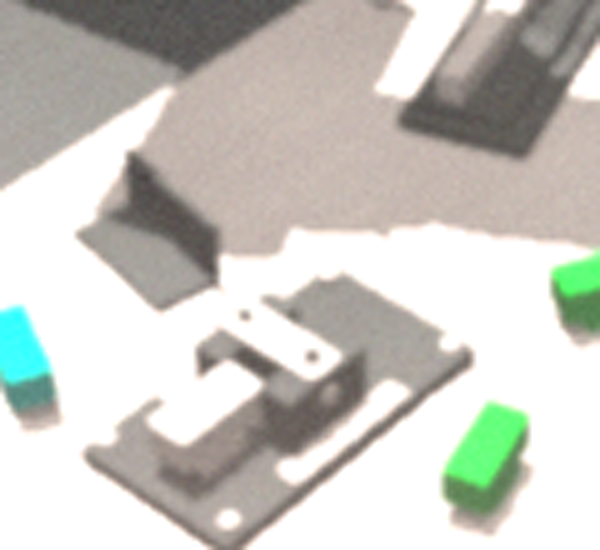

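```bash
python3 - <<'E'
from h import *
T=cam('top')
c=ray(T,np.array([(511,153),(615,151),(614,199),(513,200)])/4.4+[240,180]-.39,48); print(c.round(1),c.mean(0))
s=state(); Rm=R.from_euler('xyz',s['tcp_rot']).as_matrix()
im=cv2.imread('pics/top0.png')
crop(np.clip(im[:,:,::-1].astype(float)*1.5,0,255).astype(np.uint8),400,235,110,80,7,'pics/tray.png')
# tool delta after +2 turn
a=np.radians(0.65); Y=np.array([np.cos(a),np.sin(a),0]); Z=np.array([np.sin(a),-np.cos(a),0])
d=np.array([577.8,-97,0])-s['eef_pos']; print(d@Y/50,d@Z/50)
E
```

```text
[[ 590.   -61.6   48. ]
 [ 591.3 -123.1   48. ]
 [ 562.8 -122.1   48. ]
 [ 562.1  -62.5   48. ]] [576.55089417 -92.32579261  48.        ]
2.317107830236474 7.537398795838049
```

View pics/tray.png

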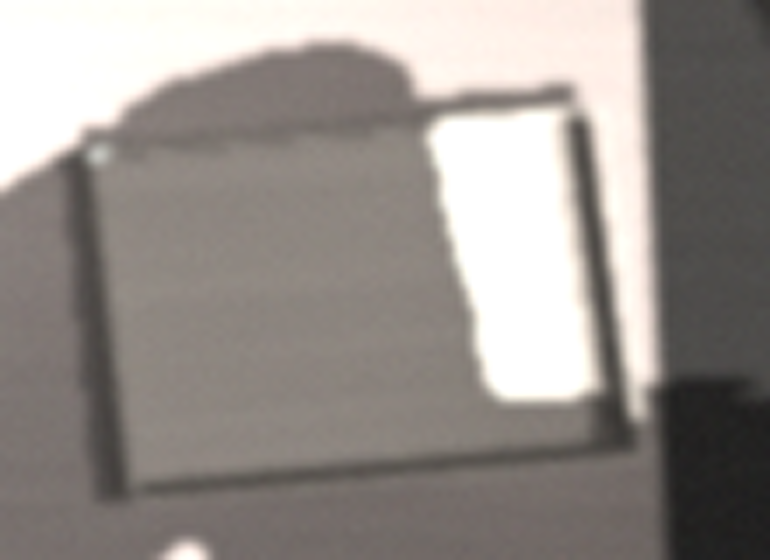

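>>> {"api": "step_arm", "payload": {
  "steps": [
    [0, 0.1, 0.3, 0.5],
    [0, 0, 0, 0.5],
    [0, 0, 0, 0.5],
    [0, 0, 0, 0.5],
    [0, 0.25, 0.8, 0],
    [0, 0.3, 1, 0],
    [0, 0.3, 1, 0],
    [0, 0.3, 1, 0],
    [0, 0.3, 1, 0],
    [0, 0.3, 1, 0],
    [0, 0.3, 0.9, 0],
    [0, 0.2, 0.5, 0],
    [0, 0, 0, 0],
    [0, 0, 0, 0]
  ],
  "jaw": 0.5
}}

```text
t: 28.8
eef_pos: [583.5, -91.7, 126.2]
tcp_rot: [-1.936, 1.569, 2.789]
ft_force: [-0.3, 0.6, 0.6]
opening: 0.501
```

```bash
python3 look.py 17; python3 - <<'E'
from h import *
s=state(); W=cam('wrist',s)
im=read_camera('wrist'); cv2.imwrite('pics/w17.png',im[:,:,::-1])
crop(im,180,50,280,220,2.8,'pics/w17c.png')
import pickle; pickle.dump(W,open('w17.pkl','wb'))
E
```

```text
28.8 [583.49 -91.74 126.17] 0.5010654432374064 [-0.3   0.59  0.57] [ 0.038 -0.12   0.008]
0.7208715235357197 [-1.3e-03  5.0e-04 -1.0e+00]
```

View pics/w17c.png

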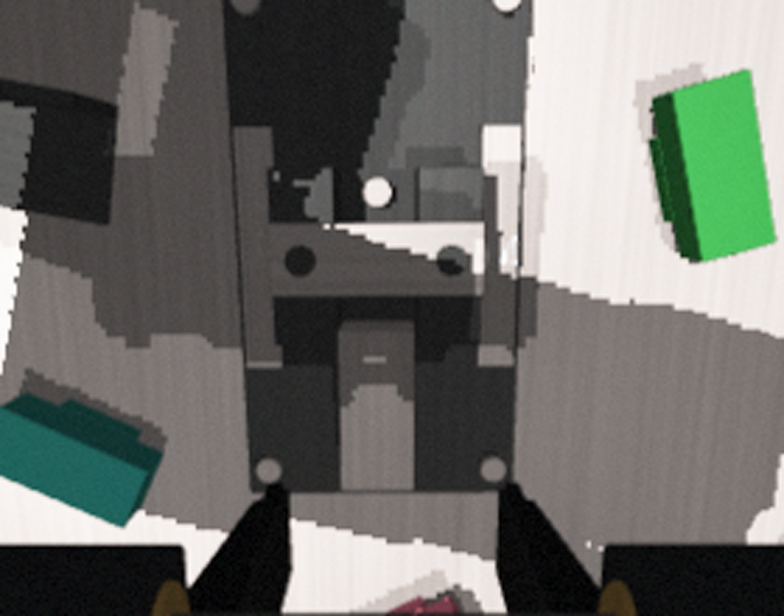

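```bash
python3 - <<'E'
from h import *
import pickle
W=pickle.load(open('w17.pkl','rb'))
def w(p,z): return ray(W,np.array(p,float)/2.8+[180,50]-0.32,z)
print(w([(341,322),(414,320),(414,489),(341,491)],48).round(1).tolist())
print('pins',w([(269,470),(494,470)],12).round(1).tolist(),'base end',w([(250,492),(513,490)],12).round(1).tolist())
print('bolts',w([(300,261),(453,261)],60).round(1).tolist())
E
```

```text
[[565.6, -59.4, 48.0], [591.1, -58.4, 48.0], [592.3, -121.2, 48.0], [565.3, -122.4, 48.0]]
pins [[533.1, -127.4, 12.0], [626.5, -126.2, 12.0]] base end [[524.8, -137.3, 12.0], [634.9, -135.0, 12.0]]
bolts [[553.0, -37.5, 60.0], [603.1, -36.9, 60.0]]
```

>>> {"api": "step_arm", "payload": {
  "steps": [
    [0.3, -0.12, 0.05, 0],
    [0.5, 0, 0, 0],
    [0.5, 0, 0, 0],
    [0.5, 0, 0, 0],
    [0, 0, 0, 0]
  ]
}}

```text
t: 29.48
eef_pos: [577.0, -94.0, 35.6]
tcp_rot: [-1.841, 1.568, 2.885]
ft_force: [-0.0, -0.8, -0.9]
opening: 0.501
```

```bash
python3 look.py 18 1
```

```text
29.475 [577.03 -94.01  35.55] 0.5009537403949905 [-0.04 -0.8  -0.91] [-0.043 -0.093  0.005]
0.7717461547126961 [-3.e-03  8.e-04 -1.e+00]
```

View pics/s18.png

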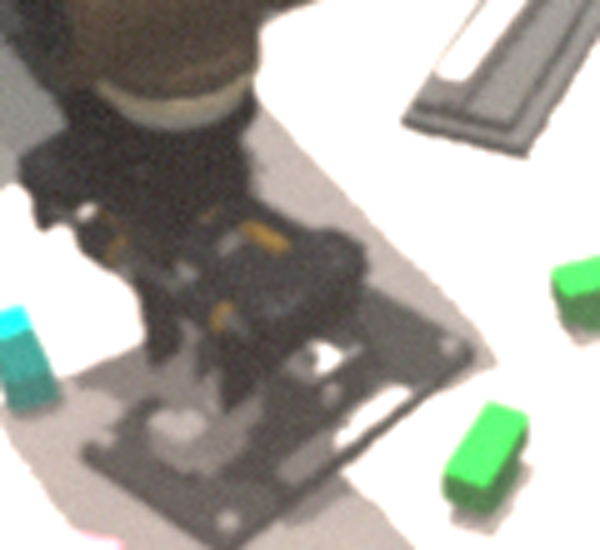

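>>> {"api": "step_arm", "payload": {
  "steps": [
    [0.25, 0, 0, 0],
    [0.25, 0, 0, 0],
    [0.15, 0, 0, 0],
    [0.05, 0, 0, 0],
    [0, 0, 0, 0]
  ]
}}

```text
t: 30.2
eef_pos: [578.1, -95.4, 1.6]
tcp_rot: [-1.575, 1.571, -3.134]
ft_force: [-0.9, 0.3, 0.3]
opening: 0.497
```

>>> {"api": "step_arm", "payload": {
  "steps": [
    [0, 0, 0, 0],
    [0, 0, 0, 0],
    [0, 0, 0, 0],
    [0, 0, 0, 0],
    [0, 0, 0, 0],
    [0, 0, 0, 0]
  ],
  "jaw": 1
}}

```text
t: 30.95
eef_pos: [578.0, -95.4, 1.9]
tcp_rot: [-0.744, 1.571, -2.303]
ft_force: [-2.1, 0.1, 6.1]
opening: 0.279
```

>>> {"api": "step_arm", "payload": {
  "steps": [
    [-0.05, 0, 0, 0],
    [-0.15, 0, 0, 0],
    [-0.3, 0, 0, 0],
    [-0.6, 0, 0, 0],
    [-0.6, 0, 0, 0],
    [0, 0, 0, 0],
    [0, 0, 0, 0]
  ]
}}

```text
t: 31.82
eef_pos: [577.7, -95.3, 86.2]
tcp_rot: [-1.702, 1.57, 3.022]
ft_force: [0.2, 0.2, -3.5]
opening: 0.279
```

```bash
python3 look.py 19 1; python3 - <<'E'
from h import *
im=cv2.imread('pics/top0.png'); T=cam('top')
c=ray(T,np.array([(75,140),(575,92),(628,445),(110,492)])/7+[400,235]-.43,30);print(c.round(1).tolist(),c.mean(0))
s=state(); Rm=R.from_euler('xyz',s['tcp_rot']).as_matrix()
print((Rm.T@(np.array([432,-290,s['eef_pos'][2]])-s['eef_pos'])/50).round(3))
E
```

```text
31.825 [577.67 -95.27  86.18] 0.2788450980431516 [ 0.24  0.24 -3.46] [-0.06  -0.059  0.028]
0.6900934101195019 [-6.e-04  1.e-04 -1.e+00]
[[486.2, -204.6, 30.0], [504.6, -390.8, 30.0], [376.1, -404.0, 30.0], [357.9, -214.3, 30.0]] [ 431.19567003 -303.39976152   30.        ]
[ 0.004 -2.956  3.86 ]
```

View pics/s19.png

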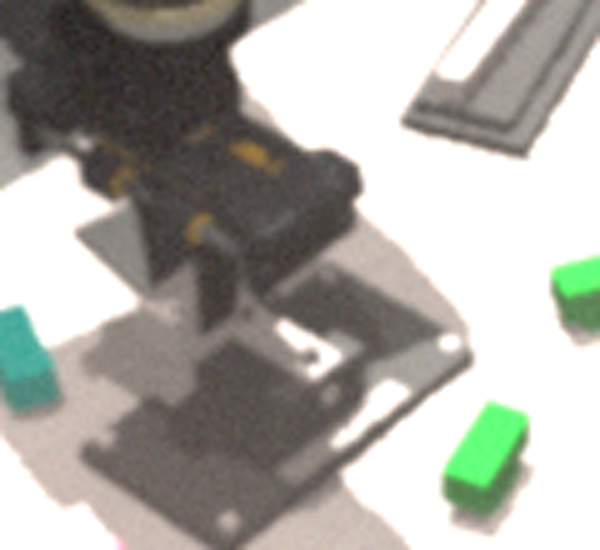

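>>> {"api": "step_arm", "payload": {
  "steps": [
    [0, -0.2, 0.3, 0],
    [0, -0.45, 0.6, 0],
    [0, -0.6, 0.8, 0],
    [0, -0.6, 0.8, 0],
    [0, -0.6, 0.8, 0],
    [0, -0.4, 0.6, 0],
    [0, -0.1, 0.15, 0],
    [0, 0, 0, 0],
    [0.4, 0, 0, 0],
    [0.5, 0, 0, 0],
    [0.4, 0, 0, 0],
    [0.25, 0, 0, 0],
    [0.1, 0, 0, 0],
    [0, 0, 0, 0],
    [0, 0, 0, 0]
  ]
}}

```text
t: 33.8
eef_pos: [433.3, -299.8, 4.8]
tcp_rot: [0.787, 1.57, -0.772]
ft_force: [1.6, 0.3, -3.6]
opening: 0.28
```

```bash
python3 look.py 20; python3 - <<'E'
from h import *
sc=read_camera('scene'); crop(np.clip(sc.astype(float)*1.5,0,255).astype(np.uint8),110,160,150,130,5,'pics/s20.png')
tp=read_camera('top'); crop(np.clip(tp.astype(float)*1.5,0,255).astype(np.uint8),300,180,200,140,4,'pics/t20.png')
E
```

```text
33.8 [ 433.32 -299.82    4.82] 0.2796721794935466 [ 1.64  0.3  -3.61] [-0.044 -0.128 -0.039]
0.6927148066262113 [ 7.e-04 -7.e-04 -1.e+00]
```

View pics/s20.png

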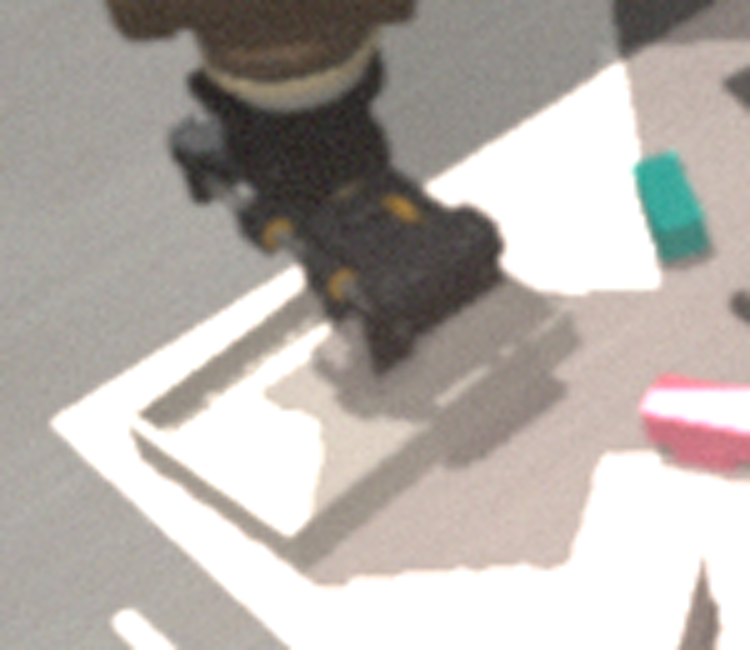

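View pics/t20.png

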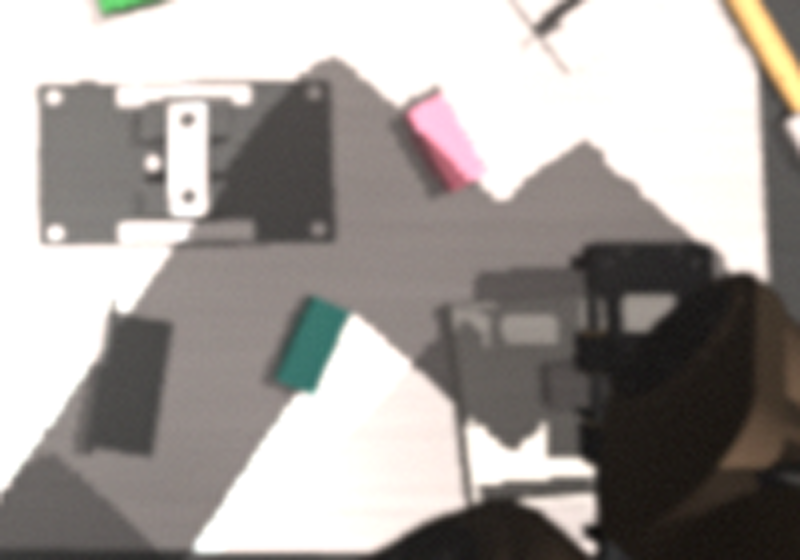

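Spacer is held well inside the tray (its end shows at about (560,385) in the top crop), and the jig is empty. Lowering to the floor.

>>> {"api": "step_arm", "payload": {
  "steps": [
    [0.08, 0, 0, 0],
    [0.06, 0, 0, 0],
    [0.04, 0, 0, 0],
    [0.02, 0, 0, 0],
    [0, 0, 0, 0]
  ]
}}

```text
t: 34.52
eef_pos: [433.0, -299.6, -5.9]
tcp_rot: [-1.98, 1.571, 2.745]
ft_force: [0.6, -0.0, -3.5]
opening: 0.279
```

>>> {"api": "step_arm", "payload": {
  "steps": [
    [0.02, 0, 0, 0],
    [0.02, 0, 0, 0],
    [0, 0, 0, 0]
  ]
}}

```text
t: 34.9
eef_pos: [433.1, -299.7, -7.1]
tcp_rot: [0.691, 1.57, -0.868]
ft_force: [-1.5, 1.1, 6.7]
opening: 0.283
```

On the floor. Release, then lift.

>>> {"api": "step_arm", "payload": {
  "steps": [
    [0, 0, 0, 0],
    [0, 0, 0, 0],
    [0, 0, 0, 0],
    [0, 0, 0, 0],
    [0, 0, 0, 0],
    [0, 0, 0, 0]
  ],
  "jaw": 0.5
}}

```text
t: 35.65
eef_pos: [433.0, -299.7, -7.8]
tcp_rot: [0.159, 1.571, -1.4]
ft_force: [-0.4, 0.0, 0.8]
opening: 0.5
```

>>> {"api": "step_arm", "payload": {
  "steps": [
    [-0.1, 0, 0, 0],
    [-0.3, 0, 0, 0],
    [-0.6, 0, 0, 0],
    [-1, 0, 0, 0],
    [-1, 0, 0, 0],
    [-0.6, 0, 0, 0],
    [0, 0, 0.3, 0],
    [0, 0, 0.8, 0],
    [0, 0, 0.8, 0],
    [0, 0, 0.8, 0],
    [0, 0, 0.4, 0],
    [0, 0, 0, 0],
    [0, 0, 0, 0]
  ]
}}

```text
t: 37.28
eef_pos: [434.8, -453.5, 172.0]
tcp_rot: [-2.594, 1.57, 2.131]
ft_force: [-0.8, 0.3, -0.5]
opening: 0.499
```

```bash
python3 look.py 21; python3 - <<'E'
from h import *
sc=read_camera('scene'); cv2.imwrite('pics/s21.png',sc[:,:,::-1])
tp=read_camera('top'); cv2.imwrite('pics/t21.png',np.clip(tp[:,:,::-1].astype(float)*1.4,0,255).astype(np.uint8))
crop(tp,290,180,210,140,3.8,'pics/t21c.png')
E
```

```text
37.275 [ 434.81 -453.5   172.01] 0.49878429578268774 [-0.85  0.34 -0.54] [-0.018 -0.091  0.042]
0.7142805259477271 [-5.e-04  8.e-04 -1.e+00]
```

View pics/s21.png

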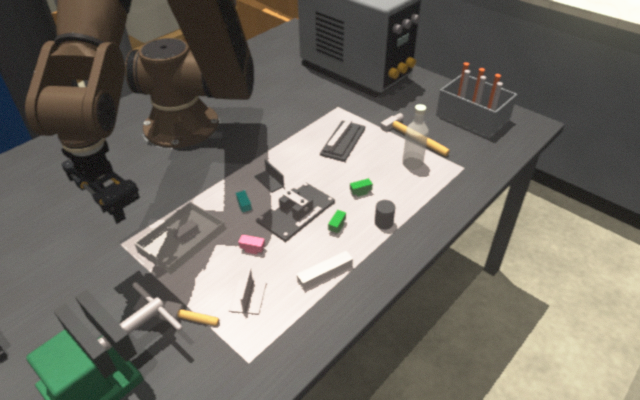

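View pics/t21.png

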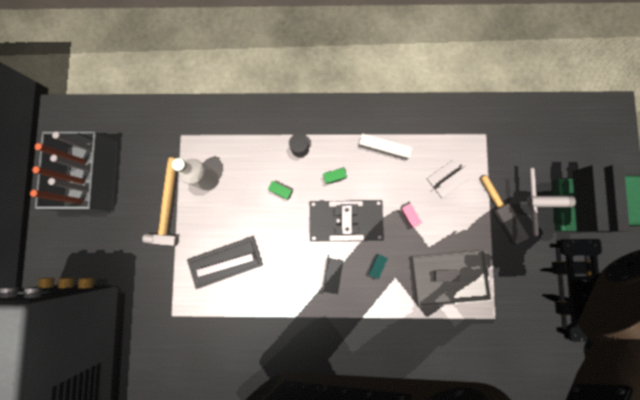

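The scene and top views show the spacer in the tray (top about (440,277), scene about (187,232)), the bar on the pile at (225,264), the jig empty. Checking against the first picture, then handing in.

```bash
python3 - <<'E'
from h import *
a=cv2.imread('pics/top0.png'); b=read_camera('top')[:,:,::-1].copy(); T=cam('top')
def cen(im,lo,hi):
    m=cv2.inRange(cv2.cvtColor(im,cv2.COLOR_BGR2HSV),lo,hi); n,_,st,c=cv2.connectedComponentsWithStats(m)
    return [c[i].round(1).tolist() for i in range(1,n) if st[i,4]>60 and 170<c[i][0]<490 and 130<c[i][1]<320]
for nme,lo,hi in (('green',(50,120,40),(70,255,255)),('turq',(80,100,40),(95,255,255)),('pink',(160,60,60),(179,255,255))): print(nme,cen(a,lo,hi),cen(b,lo,hi))
for im in (a,b):
    g=cv2.resize(cv2.cvtColor(im,cv2.COLOR_BGR2GRAY)[249:279,195:259],None,fx=4,fy=4,interpolation=cv2.INTER_CUBIC)
    n,l,st,c=cv2.connectedComponentsWithStats((g>130).astype(np.uint8))
    for i in range(1,n):
        if 2000<st[i,4]<9000: print('bright blob px',(c[i]/4+[195,249]).round(2),st[i,4], ray(T,c[i]/4+[195,249],42).round(1))
d=cv2.absdiff(cv2.GaussianBlur(a,(0,0),1),cv2.GaussianBlur(b,(0,0),1))[130:250,140:300]; print('diff max hammer/bottle/round/pile area',d.max())
print(state()['ft_force'].round(2)); print(job_done())
E
```

```text
green [[334.4, 175.1], [279.6, 189.5]] [[334.5, 175.2], [279.7, 189.7]]
turq [[377.6, 266.0]] [[377.5, 266.1]]
pink [[410.6, 215.2]] [[410.4, 215.3]]
bright blob px [225.38 265.47] 6472 [[456.5 278.   42. ]]
bright blob px [247.55 274.79] 3334 [[432.9 219.3  42. ]]
bright blob px [225.12 265.21] 6673 [[457.2 278.7  42. ]]
bright blob px [247.45 274.75] 3396 [[433.  219.6  42. ]]
diff max hammer/bottle/round/pile area 7
[-0.58  0.59  0.25]
the job is handed in; nothing more can be done
None
```

The job is done and handed in at about 37 s of the 72 s limit. The spacer is in the parts tray and the bar is back on the pile.

- **Push:** I gripped the bar at its middle and pushed the spacer's +y end with the bar's end. It gave at about 11 N, so I never needed the other end. The stop pin turned out to be on the +y side and shows in the later pictures. I pushed the spacer until its trailing end was about 13 mm past the strap.
- **Bar:** It lies flat on the top plate again, within about 1 mm of where it was.
- **Spacer:** I lifted it from beyond the walls and set it down on the tray floor, well inside the tray walls.
- **Last checks:** The green, pink and turquoise look-alikes are within 0.2 px of where they started. The area with the hammer, bottle, round and pile is unchanged from the first picture. I checked the other things on the bench only by eye. The gripper is clear of everything, and the force reading is about zero.

**What disagreed:** my first grasp of the bar closed on nothing. In the pictures the fingertips sit about 26 mm short of the reported tool point, so I went by the pictures from then on. The scene camera also read heights about 7 mm low.

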